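# Set up the sample board in the stockroom

## Task

Set up the serving board for a tasting: lift the two upper tubs off the nested pile, leaving the bottom tub where it stands, and seat one in each bay of the board. Hang every hang-on cup on the table by its own hook over the rim of a tub in a bay, outside the tub and clear of the board, and plant the card post upright and fully home in the socket in the board's collar; the hole is hidden under the dust skin and not quite central, so feel for it. Don't push the jar or the stack of lids about.

Things in the scene. Friction and masses are not known exactly. Their poses are not given: they have to be found in the camera images.
- tub_a: open grey oblong tub, 60 (x) x 96 (y) mm outside at the rim, 42 x 78 mm at the foot, 62 mm high; upright sides 2.5 mm thick above 35 mm, sloping in to the foot below; origin at the centre of its underside, z up, y along its long side; 0.15 kg. The bottom one of the pile of three, standing loose on the table; it stays
- tub_b: open grey oblong tub, 60 (x) x 96 (y) mm outside at the rim, 42 x 78 mm at the foot, 62 mm high; upright sides 2.5 mm thick above 35 mm, sloping in to the foot below; origin at the centre of its underside, z up, y along its long side; 0.15 kg. At the start nested in tub_a, its underside 30 mm above that of tub_a (resting on ribs inside), so its rim stands 30 mm above the rim below; about 1.5 mm of side play
- tub_c: open grey oblong tub, 60 (x) x 96 (y) mm outside at the rim, 42 x 78 mm at the foot, 62 mm high; upright sides 2.5 mm thick above 35 mm, sloping in to the foot below; origin at the centre of its underside, z up, y along its long side; 0.15 kg. At the start the top of the pile, nested in tub_b, 30 mm higher again, rim at 122 mm
- board: fixed wooden serving board, 150 (x) x 360 (y) x 12 mm, origin at the centre of its underside, z up, y along its length; carries the two bays and, in the middle, a grey square collar 76 x 76 mm whose top is 48 mm above the table
- bay_left (a point): centre of the floor of the bay at the board's +y end, 12 mm above the table: a recess 50 (board x) x 88 (board y) mm inside, within 8 mm high and 5 mm thick edging, for a tub's foot with its long side along the board
- bay_right (a point): the same for the bay at the board's -y end
- well (a point): centre of the 42 mm round opening in the collar, at the socket face, 12 mm below the collar's top and 36 mm above the table. A black rubber dust skin (no resistance) hides the hole: vertical, blind, 18 mm across, 24 mm deep, in a flat hard face, its centre up to 5 mm off this point in board x and up to 5 mm in board y
- stand: fixed light-wood block 70 x 70 x 45 mm with a hole 19 mm across and 38 mm deep in its top, in which the card post stands at the start; origin at the centre of its underside
- post: card post: upright aluminium peg, 16 mm shaft with a slightly chamfered foot, 100 mm long in all, with a wider head at its top (round, 24 mm across, 14 mm high) to grip; origin at the centre of its foot end, z along the post; 0.08 kg. It stands in the stand's hole, its foot 7 mm above the table
- cup_1: steel hang-on cup, may be absent: body 34 (x) x 40 (y) x 40 mm, 53 high with hook, 0.06 kg; origin at the centre of its underside. On the +x side a 16 mm wide strap rises and bends into a downward hook: slot x 17.5 to 26 mm, ceiling z 50, prong 3 mm thick down to z 32, all else within x 17.5. Stands on the table. Heavy base: pinched across the plain 40 mm sides at x 0, z 28 or more, it hangs upright
- cup_1_hook (a point): the middle of the slot ceiling under the hook of cup_1, 21.75 mm along +x and 50 mm up from the cup's origin; the top edge of the rim comes here when it hangs
- cup_2: steel hang-on cup, may be absent: body 34 (x) x 40 (y) x 40 mm, 53 high with hook, 0.06 kg; origin at the centre of its underside. On the +x side a 16 mm wide strap rises and bends into a downward hook: slot x 17.5 to 26 mm, ceiling z 50, prong 3 mm thick down to z 32, all else within x 17.5. Stands on the table. Heavy base: pinched across the plain 40 mm sides at x 0, z 28 or more, it hangs upright
- cup_2_hook (a point): the middle of the slot ceiling under the hook of cup_2, 21.75 mm along +x and 50 mm up from the cup's origin; the top edge of the rim comes here when it hangs
- cup_3: steel hang-on cup, may be absent: body 34 (x) x 40 (y) x 40 mm, 53 high with hook, 0.06 kg; origin at the centre of its underside. On the +x side a 16 mm wide strap rises and bends into a downward hook: slot x 17.5 to 26 mm, ceiling z 50, prong 3 mm thick down to z 32, all else within x 17.5. Stands on the table. Heavy base: pinched across the plain 40 mm sides at x 0, z 28 or more, it hangs upright
- cup_3_hook (a point): the middle of the slot ceiling under the hook of cup_3, 21.75 mm along +x and 50 mm up from the cup's origin; the top edge of the rim comes here when it hangs
- cup_4: steel hang-on cup, may be absent: body 34 (x) x 40 (y) x 40 mm, 53 high with hook, 0.06 kg; origin at the centre of its underside. On the +x side a 16 mm wide strap rises and bends into a downward hook: slot x 17.5 to 26 mm, ceiling z 50, prong 3 mm thick down to z 32, all else within x 17.5. Stands on the table. Heavy base: pinched across the plain 40 mm sides at x 0, z 28 or more, it hangs upright
- cup_4_hook (a point): the middle of the slot ceiling under the hook of cup_4, 21.75 mm along +x and 50 mm up from the cup's origin; the top edge of the rim comes here when it hangs
- jar: bystander: squat clear jar 64 mm across, 70 mm high
- lids: bystander: flat stack of blue tub lids 100 mm across, 24 mm high

How it is judged:
By the outcome, as a careful person would: the job done as asked, in the order asked, and still so for the second after the job is handed in, with the robot touching nothing.
Of cup_1, cup_2, cup_3, cup_4 only 2 to 4 are there at a start; the rules pass over those that are not, and their reading is None.
At some moment in a run one of cup_1, cup_2, cup_3, cup_4 may be knocked a few centimetres aside while the robot is not near it.
It also fails if it takes over 210 s, if anything falls off the work surface, if the arm or the gripper's body presses on something with over 40 N, if the wrist force passes 120 N, or if a joint passes its speed limit or range.

## Robot

A 7-joint arm with a two-finger parallel gripper is mounted at the origin on the work surface. World frame = base frame: x ahead of the robot, y to its left, z up, the work surface at z = 0. Lengths are in m, angles in rad, forces in N, time in s.
With the tool pointing down it reaches from about 0.425 to 1.025 m from the base axis. Payload 9.4 kg.
Tool frame: the origin (TCP) lies at the centre of the arm's flange, where the gripper is bolted on; the fingertips stand 186 mm ahead of it and the grasp point (between the pads) lies 167 mm ahead of it; z points along the fingers, y is the line along which they close (so a half turn about z gives the same grasp; the last joint's range is limited). The gripper opens to 93 mm and grips with 3 to 60 N. Pads are 15 mm wide; open, the fingers measure 128 mm over their backs; the gripper's body (75 mm by 188 mm) begins 65 mm behind the grasp point.
Start: joints at [-1.218, 0.599, -0.003, 1.599, 0.002, 0.943, -0.08], TCP at [0.302, 0.659, 0.405] pointing down, gripper open.
Joint ranges: [-2.57, 2.57], [-0.35, 1.97], [-1.29, 1.29], [0.11, 2.56], [-1.05, 4.19], [0.11, 1.86], [-2.63, 2.63]. Speed limits (rad/s): [2.22, 2.22, 3.01, 3.01, 3.14, 3.14, 3.14].

## Interface

Orientations are given as a 3x3 rotation matrix whose columns are the frame's x, y, z axes.
In Python, from cell import get_obs, grab_frame, hand_in gives the robot as it stands. The module is installed in compiled form; this text tells all that it offers.
- The arm moves only by the tool jog_arm, never from a script. Its argument "plan" is a list of rows, each a list of 2 entries, a list of its own where there are three numbers: the shift along the tool's x, y, z in mm, then the turn about the tool's z in degrees. In form: [[[dx, dy, dz], spin], ...]. A call has exactly 10 rows; each row is the pose to reach, as a shift and turn from the pose commanded when the call began, along the tool's axes at that moment; what a row does not reach only later rows make up. A row lasts 1/12 s, in which the tool goes at most 41.7 mm and 7.16 degrees, less where a joint would pass 70% of its speed; a pose out of reach is approached as far as the arm can. A call with a gripper value outside its range is refused whole. "claw" is the opening, from 0 (shut) to 1 (fully open), set as the call begins (left out, the last holds). The fingers move at their own pace and stop on an object; "grip_force" is the grip in N (left out, the last holds). Time passes only in rows, so rows that repeat a pose let the fingers close, or fill a call up. It gives the time, the measured TCP pose, the force, the opening and the grip force at its end, in the units of the state.
- get_obs(): the state, without advancing time (a new reading comes with each control period).
- grab_frame(name): name is "side" or "top"; returns a dict with "color" (400x640x3 uint8, red, green, blue), "vfov" (degrees; the focal length in pixels is half the picture's height over the tangent of half this angle, whatever the lens; pixels are square), "cx", "cy" (the principal point, pixels), "origin" and "rotation" of the camera in the world. Camera axes: x right, y down, z forward; pixel columns grow to the right and rows downward; lengths in m; the calibration is good to about 2 mm. A picture is of the moment at which its call begins. There is no depth.
- hand_in(): hands the job in; it is judged then, once.
The state is a dict: "time_s": time; "joint_positions": joint angles; "qd": joint speeds; "joint_efforts": joint torques, N m; "tool_pos": TCP position; "tool_rot": TCP orientation; "wrist_force": force on the tool from outside, world axes, zero at the start; "moment": the same for the moment, N m; "gripper_width": opening from 0.0 (shut) to 1.0 (fully open); "grasp_force": force on a finger pad.
Only numpy, scipy, OpenCV 4.12 (cv2) and the standard library are available. Lean on these libraries where they do the work, as an engineer would, in place of code of your own. Each camera call takes 0.05 s, during which the arm holds its last target. There are 200 camera calls.

## Working session

There is one attempt and no reset: what is moved stays moved. The work goes in short steps, Python scripts to look and compute and a tool call to move; the robot and the scene stay as the last step left them, time stands still between calls to the robot, and variables do not carry over. Pictures are saved under pics/ and viewed, at most 14 in all, crops included, and the job is handed in when it is done.

Besides the shell and the picture viewer there is one more tool, called after "Call:" by a JSON object that holds its "method" and its "body". jog_arm: Moves the arm, as the interface text tells. Its arguments: {"type":"object","properties":{"plan":{"type":"array"},"claw":{"type":"number"},"grip_force":{"type":"number"}},"required":["plan"]}

```bash
mkdir -p pics; cat > h.py <<'E'
import numpy as np, cv2
from cell import get_obs, grab_frame, hand_in
def snap(n,f):
    d=grab_frame(n); cv2.imwrite('pics/'+f+'.png',cv2.cvtColor(d['color'],cv2.COLOR_RGB2BGR))
    np.savez('pics/'+f+'.npz',**{k:d[k] for k in ('vfov','cx','cy','origin','rotation','color')}); return d
def load(f): return np.load('pics/'+f+'.npz')
def F(d): return 200/np.tan(np.radians(float(d['vfov']))/2)
def px2w(d,u,v,z):
    f=F(d); r=np.array(d['rotation'])@np.array([(u-d['cx'])/f,(v-d['cy'])/f,1]); o=np.array(d['origin'])
    return (o+r*(z-o[2])/r[2])
def w2px(d,p):
    c=np.array(d['rotation']).T@(np.array(p)-d['origin']); return float(d['cx'])+F(d)*c[0]/c[2], float(d['cy'])+F(d)*c[1]/c[2]
E
python3 - <<'E'
from h import *
np.set_printoptions(precision=4,suppress=True)
for n in('top','side'):
    d=snap(n,n+'0'); print(n,d['vfov'],d['cx'],d['cy'],d['origin'],d['rotation'])
print(get_obs())
E
```

```text
top 50.99230150062146 325.6550733095761 202.79269786911354 [ 0.3752 -0.0049  1.1148] [[-0.0269 -0.9851  0.1701]
 [-0.9993  0.0312  0.0225]
 [-0.0275 -0.1694 -0.9852]]
side 48.531631537705756 322.33676190342777 191.8671240652468 [ 0.083  -0.4511  0.873 ] [[ 0.7222 -0.525   0.4503]
 [-0.6915 -0.5634  0.4522]
 [ 0.0163 -0.638  -0.7699]]
{'time_s': 0.1, 'joint_positions': array([-1.2177,  0.6   , -0.0025,  1.6   ,  0.0018,  0.9429, -0.0798]), 'qd': array([-0.0004, -0.0017,  0.0003, -0.0019,  0.    , -0.0019,  0.0008]), 'joint_efforts': array([  0.0055, -76.6559,   1.5022, -25.2933,  -0.0523,   0.0136,
         0.0001]), 'tool_pos': array([0.3021, 0.6589, 0.404 ]), 'tool_rot': array([[-0.9091,  0.4167, -0.0004],
       [ 0.4167,  0.9091, -0.0013],
       [-0.0002, -0.0013, -1.    ]]), 'wrist_force': array([0.2773, 0.572 , 0.023 ]), 'moment': array([-0.0208,  0.0063,  0.0212]), 'grasp_force': 0.0, 'gripper_width': 0.9990043960198265}
```

View pics/top0.png

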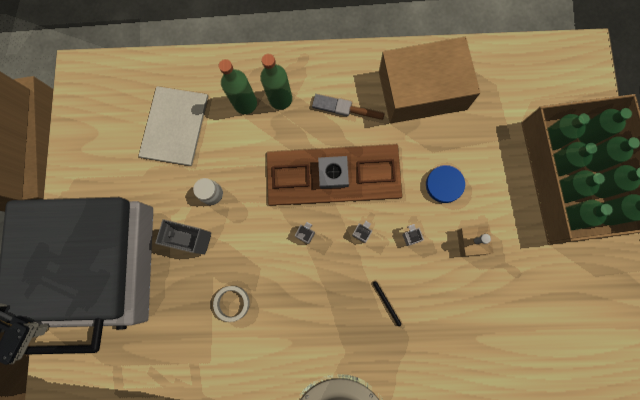

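View pics/side0.png

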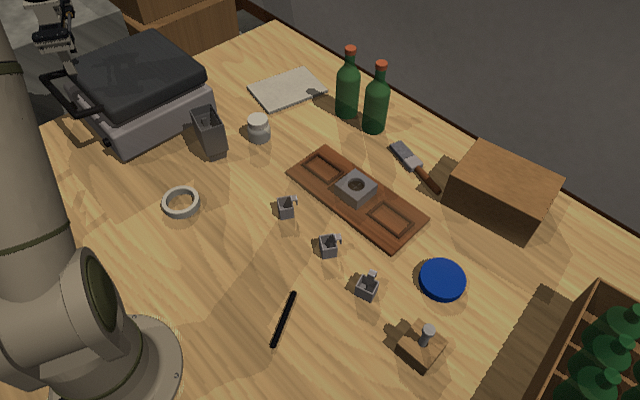

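Top view: pile at (182,238), jar (206,191), board centred about (333,174), cups at (304,234), (362,232), (412,236), stand and post (478,241), lids (446,184). I'll enlarge the relevant areas.

```bash
python3 - <<'E'
import cv2,numpy as np
t=cv2.imread('pics/top0.png');s=cv2.imread('pics/side0.png')
r=lambda i,x,y,w,h,W,H:cv2.resize(i[y:y+h,x:x+w],(W,H),interpolation=cv2.INTER_CUBIC)
a=r(t,260,135,160,60,800,300) # 5x board
b=r(t,145,210,80,60,400,300)
c=r(t,440,215,80,60,400,300)
cv2.imwrite('pics/c1.png',np.vstack([a,np.hstack([b,c])]))
a=r(t,285,215,160,40,800,200)
b=r(s,265,180,130,130,400,400)
c=r(s,175,90,80,80,400,400)
cv2.imwrite('pics/c2.png',np.vstack([a,np.hstack([b,c])]))
E
```

```text
(no output)
```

View pics/c1.png

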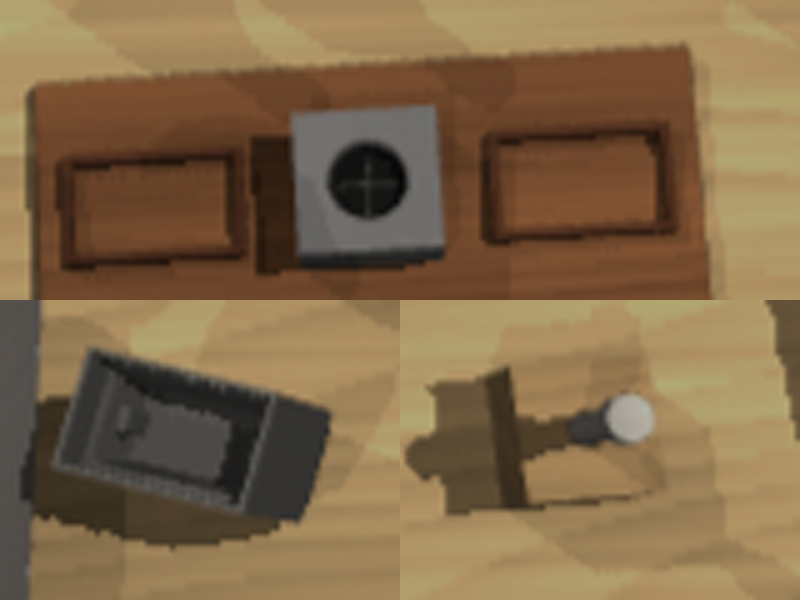

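View pics/c2.png

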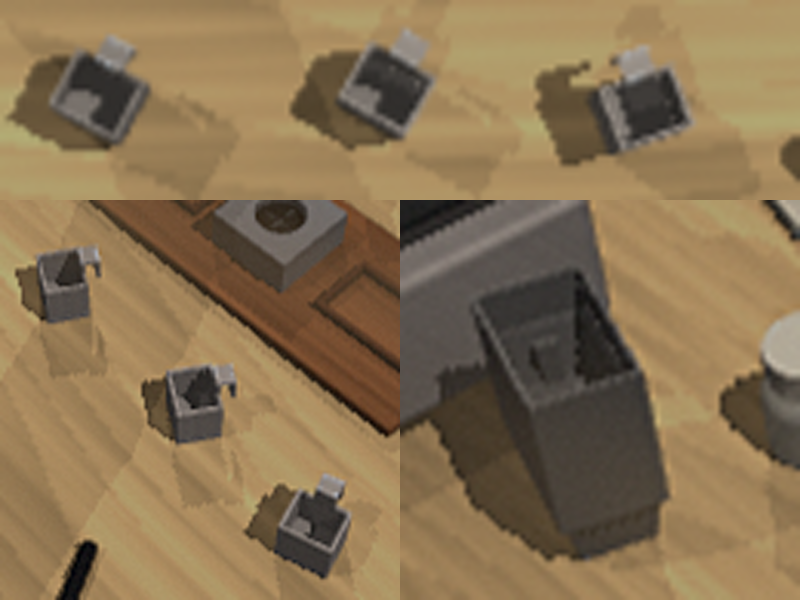

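Crops show the rim corners clearly: three cups with hooks facing away from the robot, the board, the collar, the pile and the post. Next I fit poses and overlay the models on both views.

```bash
cat > fit.py <<'E'
from h import *
from scipy.optimize import least_squares
np.set_printoptions(precision=4,suppress=True)
def tf(p,L):
    c,s=np.cos(p[2]),np.sin(p[2]); L=np.array(L,float)
    return np.c_[p[0]+c*L[:,0]-s*L[:,1],p[1]+s*L[:,0]+c*L[:,1],L[:,2]]
def fit(d,L,px,yaw0):
    L=np.array(L)/1000.; z=L[:,2].mean(); p0=np.mean([px2w(d,*q,z) for q in px],0)
    r=least_squares(lambda p:np.ravel([w2px(d,w) for w in tf(p,L)]-np.array(px)),[p0[0],p0[1],yaw0])
    return r.x,np.sqrt((r.fun**2).mean())
def rect(a,b,z): return [[a,b,z],[a,-b,z],[-a,-b,z],[-a,b,z]]
E
python3 - <<'E'
from fit import *
import json
t=load('top0');s=load('side0')
def P(l,ox,oy,k=5,dy=0,dx=0): return [((x-dx+.5)/k-.5+ox,(y-dy+.5)/k-.5+oy) for x,y in l]
models={}
def bay(y): return [[a,b+y,20] for a,b,_ in rect(30,49,0)]
# board: collar + outline top
col=[(291,113),(435,104),(443,247),(298,260)]
L=rect(38,38,48)+[[75,180,12],[75,-180,12],[-75,-180,12],[-75,180,12]]
px=P(col,260,135)+P([(28,90),(690,45)],260,135)+[(402,197),(266,205)]
b,e=fit(t,L,px,0); print('board',b,e)
wc=px2w(t,*P([(368,180)],260,135)[0],.048); print('well opening',wc)
for nm,q in (('L',[(58,158),(238,150),(245,258),(62,268)]),('R',[(483,132),(665,122),(672,232),(486,243)])):
    x,e=fit(t,rect(30,49,20),P(q,260,135),b[2]); 
    c,sn=np.cos(b[2]),np.sin(b[2]); dd=x[:2]-b[:2]
    print('bay',nm,x,e,'in board',c*dd[0]+sn*dd[1],-sn*dd[0]+c*dd[1])
st,e=fit(t,rect(30,48,122),P([(92,348),(275,395),(243,515),(52,468)],145,210,5,300),0); print('pile',st,e)
print('post',px2w(t,*P([(630,418)],440,215,5,300,400)[0],.107))
C=rect(17,20,40)+[[23.25,0,53]]
cups=[]
for h,q,y0 in (((116,53),[(78,45),(148,88),(118,146),(50,100)],-.5),((408,47),[(372,42),(435,85),(403,138),(338,90)],-.5),((633,62),[(598,90),(678,68),(690,125),(610,152)],.2)):
    x,e=fit(t,C,P(q+[h],285,215),y0); cups.append(x); print('cup',x,e)
def draw(d,im,p,L,c):
    q=np.array([w2px(d,w) for w in tf(p,np.array(L)/1000.)])*3
    cv2.polylines(im,[np.round(q+1).astype(int)],True,c,1,cv2.LINE_AA)
post=px2w(t,*P([(630,418)],440,215,5,300,400)[0],.107)
for n,d in(('t',t),('s',s)):
    im=cv2.cvtColor(d['color'],cv2.COLOR_RGB2BGR); im=cv2.resize(im,None,fx=3,fy=3,interpolation=cv2.INTER_CUBIC)
    draw(d,im,b,rect(38,38,48),(0,0,255));draw(d,im,b,rect(75,180,12),(0,0,255))
    a=np.linspace(0,6.28,30);circ=lambda r,z:np.c_[r*np.cos(a),r*np.sin(a),0*a+z]
    draw(d,im,[wc[0],wc[1],0],circ(21,48),(255,0,0))
    draw(d,im,st,rect(30,48,122),(0,255,0));draw(d,im,st,rect(30,48,35),(0,255,0))
    draw(d,im,[post[0],post[1],0],circ(12,107),(0,255,0))
    for x in cups: draw(d,im,x,rect(17,20,40),(0,255,255));draw(d,im,x,[[17.5,8,53],[29,8,53],[29,-8,53],[17.5,-8,53]],(0,255,255))
    if n=='t': o=im[390:790,440:1240];o2=im[600:800,0:0]
    else: o=im[280:1180,550:1350]; 
    cv2.imwrite('pics/ov_%s.png'%n,o if n=='t' else cv2.resize(o,None,fx=2/3,fy=2/3,interpolation=cv2.INTER_AREA))
E
```

```text
board [ 0.6435 -0.001   0.0296] 0.5639322437510744
well opening [ 0.6442 -0.0025  0.048 ]
bay L [0.6396 0.1147 0.0228] 0.16215439290516862 in board -0.0005212019768763092 0.11577263908837578
bay R [ 0.6464 -0.1139  0.017 ] 0.23928100934626564 in board -0.0005159416421697594 -0.11286254667930752
pile [ 0.4776  0.3743 -0.2688] 0.33699423108002785
post [ 0.4517 -0.36    0.107 ]
cup [ 0.4823  0.0772 -0.5484] 0.5399019604883354
cup [ 0.4812 -0.0708 -0.6191] 0.5257847905974837
cup [ 0.4669 -0.2015  0.2241] 0.7097851182004588
```

View pics/ov_s.png

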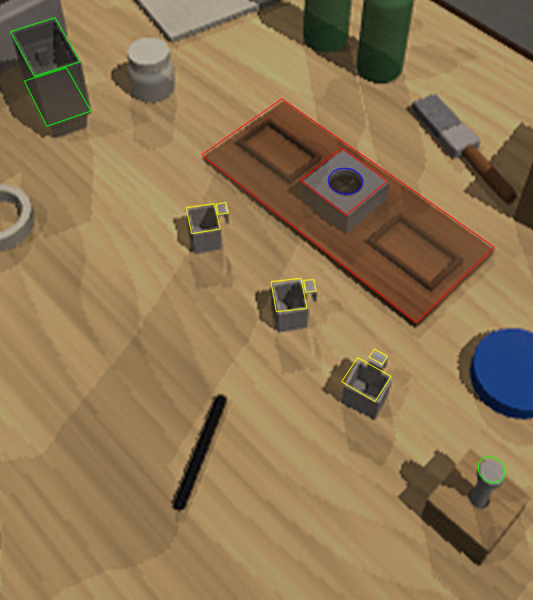

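The overlay matches both views to within about 1–2 px (collar, board, pile, cups and post all coincide), which is enough to start. Planning helper next.

```bash
cat > mv.py <<'E'
# usage: mv.py x y z psi ; x y z psi ...  (m, deg) -> tool shifts from current pose, each relative to previous
import sys
from h import *
o=get_obs(); R=o['tool_rot']; p=np.array(o['tool_pos']); psi=np.degrees(np.arctan2(R[1,0],R[0,0]))
print('t %.1f pos %s psi %.1f F %s w %.3f gf %.1f'%(o['time_s'],np.round(p,4),psi,np.round(o['wrist_force'],1),o['gripper_width'],o['grasp_force']), 'j7 %.2f'%o['joint_positions'][6])
for w in ' '.join(sys.argv[1:]).split(';'):
    if not w.strip(): continue
    x,y,z,q=map(float,w.split()); c,s=np.cos(np.radians(psi)),np.sin(np.radians(psi)); d=np.array([x,y,z])-p
    print('[%.1f, %.1f, %.1f], %.1f'%(1e3*(c*d[0]+s*d[1]),1e3*(s*d[0]-c*d[1]),-1e3*d[2],(psi-q+180)%360-180)); p=np.array([x,y,z]); psi=q
E
python3 mv.py ".4776 .3743 .37 74.6; .4776 .3743 .283 74.6; .4776 .3743 .42 74.6; .640 .114 .42 91.5"
```

```text
t 0.1 pos [0.3021 0.6589 0.404 ] psi 155.4 F [0.3 0.6 0. ] w 0.999 gf 0.0 j7 -0.08
[-278.2, -185.6, 34.0], 80.8
[0.0, 0.0, 87.0], 0.0
[0.0, 0.0, -137.0], 0.0
[-207.8, 225.7, -0.0], -16.9
```

Call:
{"method": "jog_arm", "body": {"plan": [[[-28,-19,3],7],[[-56,-38,7],14],[[-84,-57,10],21],[[-112,-76,14],28],[[-140,-95,17],35],[[-168,-114,20],42],[[-196,-133,24],49],[[-224,-152,27],56],[[-252,-171,31],63],[[-278,-185.5,34],70]], "claw": 1}}

```text
time_s: 0.93
tool_pos: [0.4781, 0.3723, 0.3704]
tool_rot: [[0.087, 0.996, -0.0], [0.996, -0.087, -0.001], [-0.001, -0.0, -1.0]]
wrist_force: [0.5, 0.2, 0.5]
gripper_width: 1.001
grasp_force: 0.0
```

Call:
{"method": "jog_arm", "body": {"plan": [[[0,0,0],7],[[0,0,0],10.8],[[0,0,0],10.8],[[0,0,0],10.8],[[0,0,0],10.8],[[0,0,0],10.8],[[0,0,0],10.8],[[0,0,0],10.8],[[0,0,0],10.8],[[0,0,0],10.8]]}}

```text
time_s: 1.77
tool_pos: [0.4775, 0.3746, 0.3708]
tool_rot: [[0.266, 0.964, 0.0], [0.964, -0.266, 0.0], [0.0, 0.0, -1.0]]
wrist_force: [-0.3, -0.5, 0.5]
gripper_width: 1.002
grasp_force: 0.0
```

```bash
python3 - <<'E'
from h import *
d=snap('top','t1');e=snap('side','s1')
f=lambda d,x,y:cv2.resize(cv2.cvtColor(d['color'],cv2.COLOR_RGB2BGR)[y:y+120,x:x+100],(400,480),interpolation=cv2.INTER_CUBIC)
cv2.imwrite('pics/v1.png',np.hstack([f(d,130,180),f(e,160,60)]))
E
python3 mv.py ".4776 .3743 .283 74.6;.4776 .3743 .42 74.6; .640 .114 .42 91.5"
```

```text
t 1.9 pos [0.4775 0.3746 0.3707] psi 74.6 F [-0.7 -0.5 -0.2] w 1.001 gf 0.0 j7 -0.75
[-0.3, 0.2, 87.7], -0.0
[0.0, 0.0, -137.0], 0.0
[-207.8, 225.7, -0.0], -16.9
```

View pics/v1.png

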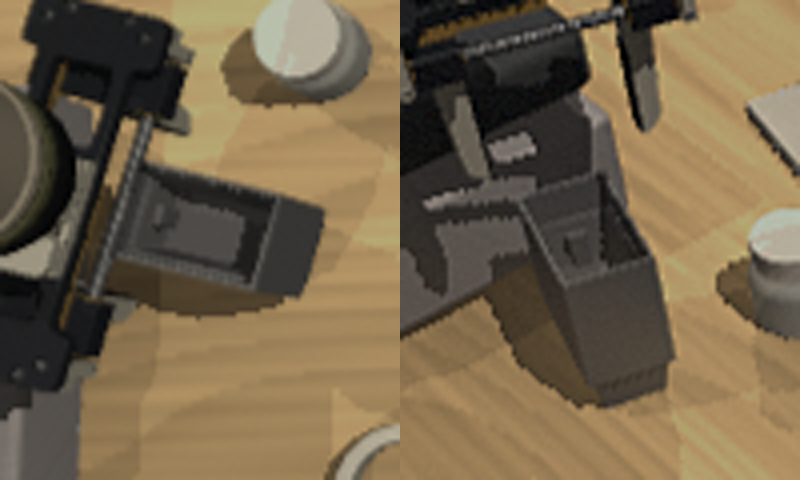

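The view shows the fingers straddling the pile, higher up and so shifted by perspective, with nothing in the way. Descend, grip, lift.

Call:
{"method": "jog_arm", "body": {"plan": [[[0,0,30],0],[[0,0,55],0],[[0,0,75],0],[[0,0,84],0],[[0,0,88],0],[[0,0,88],0],[[0,0,88],0],[[0,0,88],0],[[0,0,88],0],[[0,0,88],0]]}}

```text
time_s: 2.7
tool_pos: [0.4776, 0.3748, 0.2836]
tool_rot: [[0.266, 0.964, 0.001], [0.964, -0.266, 0.001], [0.001, 0.001, -1.0]]
wrist_force: [0.0, 0.6, 0.3]
gripper_width: 0.999
grasp_force: 0.0
```

Call:
{"method": "jog_arm", "body": {"plan": [[[0,0,0],0],[[0,0,0],0],[[0,0,0],0],[[0,0,0],0],[[0,0,0],0],[[0,0,0],0],[[0,0,0],0],[[0,0,0],0],[[0,0,0],0],[[0,0,0],0]], "claw": 0.55, "grip_force": 15}}

```text
time_s: 3.53
tool_pos: [0.4776, 0.3746, 0.2827]
tool_rot: [[0.266, 0.964, 0.0], [0.964, -0.266, -0.0], [0.0, 0.0, -1.0]]
wrist_force: [0.0, 0.2, 0.0]
gripper_width: 0.641
grasp_force: 15.0
```

```bash
python3 mv.py ".4776 .3743 .42 74.6"
```

```text
t 3.5 pos [0.4776 0.3746 0.2827] psi 74.6 F [0.  0.2 0. ] w 0.641 gf 15.0 j7 -0.69
[-0.3, 0.1, -137.3], -0.0
```

Call:
{"method": "jog_arm", "body": {"plan": [[[0,0,-10],0],[[0,0,-25],0],[[0,0,-45],0],[[0,0,-70],0],[[0,0,-95],0],[[0,0,-120],0],[[0,0,-137],0],[[0,0,-137],0],[[0,0,-137],0],[[0,0,-137],0]]}}

```text
time_s: 4.37
tool_pos: [0.4771, 0.3744, 0.4191]
tool_rot: [[0.266, 0.964, -0.001], [0.964, -0.266, -0.001], [-0.001, -0.001, -1.0]]
wrist_force: [-0.9, 0.3, -0.5]
gripper_width: 0.645
grasp_force: 15.0
```

Call:
{"method": "jog_arm", "body": {"plan": [[[-20,22,0],-2],[[-45,49,0],-4],[[-70,76,0],-6],[[-95,103,0],-8],[[-120,130,0],-10],[[-145,157,0],-12],[[-170,184,0],-14],[[-190,207,0],-16],[[-204,222,0],-16.9],[[-208,225.7,0],-16.9]]}}

```text
time_s: 5.2
tool_pos: [0.6411, 0.1095, 0.4182]
tool_rot: [[-0.021, 1.0, -0.001], [1.0, 0.021, -0.003], [-0.003, -0.001, -1.0]]
wrist_force: [0.9, -0.4, -1.8]
gripper_width: 0.647
grasp_force: 15.0
```

Call:
{"method": "jog_arm", "body": {"plan": [[[0,0,20],0],[[0,0,45],0],[[0,0,70],0],[[0,0,95],0],[[0,0,115],0],[[0,0,130],0],[[0,0,140],0],[[0,0,140],0],[[0,0,140],0],[[0,0,140],0]]}}

```text
time_s: 6.03
tool_pos: [0.6399, 0.1143, 0.2803]
tool_rot: [[-0.026, 1.0, 0.001], [1.0, 0.026, 0.0], [0.0, 0.001, -1.0]]
wrist_force: [0.2, -0.1, -1.4]
gripper_width: 0.646
grasp_force: 15.0
```

```bash
python3 - <<'E'
from h import *
d=snap('top','t2');e=snap('side','s2')
f=lambda d,x,y:cv2.resize(cv2.cvtColor(d['color'],cv2.COLOR_RGB2BGR)[y:y+120,x:x+100],(400,480),interpolation=cv2.INTER_CUBIC)
cv2.imwrite('pics/v2.png',np.hstack([f(d,240,120),f(e,270,110)]))
E
python3 mv.py ".640 .114 .234 91.5; .640 .114 .37 91.5; .4776 .3743 .37 74.6; .4776 .3743 .253 74.6"
```

```text
t 6.1 pos [0.6401 0.1142 0.2808] psi 91.5 F [ 0.2  0.  -1.3] w 0.644 gf 15.0 j7 0.03
[-0.2, -0.1, 46.8], -0.0
[0.0, 0.0, -136.0], 0.0
[264.5, -155.5, -0.0], 16.9
[0.0, 0.0, 117.0], 0.0
```

View pics/v2.png

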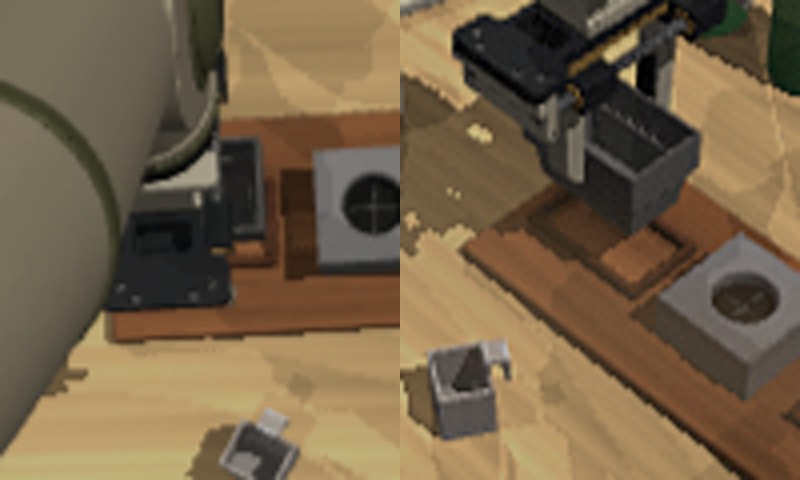

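One tub is held (about 1.4 N) and sits over the left bay, in line with it. Lower it.

Call:
{"method": "jog_arm", "body": {"plan": [[[0,0,8],0],[[0,0,16],0],[[0,0,24],0],[[0,0,30],0],[[0,0,35],0],[[0,0,39],0],[[0,0,42],0],[[0,0,44],0],[[0,0,46],0],[[0,0,46],0]]}}

```text
time_s: 6.97
tool_pos: [0.6398, 0.114, 0.2343]
tool_rot: [[-0.026, 1.0, 0.0], [1.0, 0.026, 0.0], [0.0, 0.0, -1.0]]
wrist_force: [-1.6, 0.0, 2.1]
gripper_width: 0.645
grasp_force: 15.0
```

```bash
python3 mv.py ".64 .114 .37 91.5"
```

```text
t 7.0 pos [0.6398 0.114  0.2343] psi 91.5 F [-1.6  0.   2.1] w 0.645 gf 15.0 j7 0.05
[0.0, 0.2, -135.7], -0.0
```

Call:
{"method": "jog_arm", "body": {"plan": [[[0,0,0],0],[[0,0,0],0],[[0,0,0],0],[[0,0,0],0],[[0,0,0],0],[[0,0,-5],0],[[0,0,-25],0],[[0,0,-60],0],[[0,0,-95],0],[[0,0,-136],0]], "claw": 1}}

```text
time_s: 7.8
tool_pos: [0.6393, 0.1139, 0.3704]
tool_rot: [[-0.026, 1.0, -0.002], [1.0, 0.026, -0.001], [-0.001, -0.002, -1.0]]
wrist_force: [0.4, 1.4, -1.0]
gripper_width: 1.001
grasp_force: 0.0
```

Call:
{"method": "jog_arm", "body": {"plan": [[[30,-18,0],2],[[62,-36,0],4],[[94,-55,0],6],[[126,-74,0],8],[[158,-93,0],10],[[190,-112,0],12],[[220,-129,0],14],[[245,-144,0],16],[[260,-153,0],16.9],[[264.5,-155.5,0],16.9]]}}

```text
time_s: 8.63
tool_pos: [0.4751, 0.3779, 0.3697]
tool_rot: [[0.262, 0.965, -0.001], [0.965, -0.262, 0.001], [0.001, -0.001, -1.0]]
wrist_force: [-0.3, 0.9, 0.5]
gripper_width: 1.0
grasp_force: 0.0
```

```bash
python3 - <<'E'
from h import *
d=snap('top','t3');e=snap('side','s3')
f=lambda d,x,y:cv2.resize(cv2.cvtColor(d['color'],cv2.COLOR_RGB2BGR)[y:y+120,x:x+100],(400,480),interpolation=cv2.INTER_CUBIC)
g=lambda d,x,y:cv2.resize(cv2.cvtColor(d['color'],cv2.COLOR_RGB2BGR)[y:y+30,x:x+100],(400,120),interpolation=cv2.INTER_CUBIC)
im=cv2.cvtColor(d['color'],cv2.COLOR_RGB2BGR);im2=cv2.cvtColor(e['color'],cv2.COLOR_RGB2BGR)
a=cv2.resize(im[140:215,140:340],(800,300),interpolation=cv2.INTER_CUBIC)
b=cv2.resize(im2[90:195,180:320],(400,300),interpolation=cv2.INTER_CUBIC)
c=cv2.resize(im[190:265,140:240],(400,300),interpolation=cv2.INTER_CUBIC)
cv2.imwrite('pics/v3.png',np.vstack([a,np.hstack([b,c])]))
E
python3 mv.py ".4776 .3743 .253 74.6;.4776 .3743 .42 74.6;.640 .114 .42 91.5; .6465 -.114 .42 91.5; .6465 -.114 .28 91.5"
```

```text
t 8.7 pos [0.477  0.3751 0.3699] psi 74.7 F [-0.3 -0.5  0.5] w 1.001 gf 0.0 j7 -0.71
[-0.7, 0.8, 116.9], 0.1
[0.0, 0.0, -167.0], 0.0
[-207.8, 225.7, -0.0], -16.9
[-228.1, 0.5, -0.0], 0.0
[0.0, 0.0, 140.0], 0.0
```

View pics/v3.png

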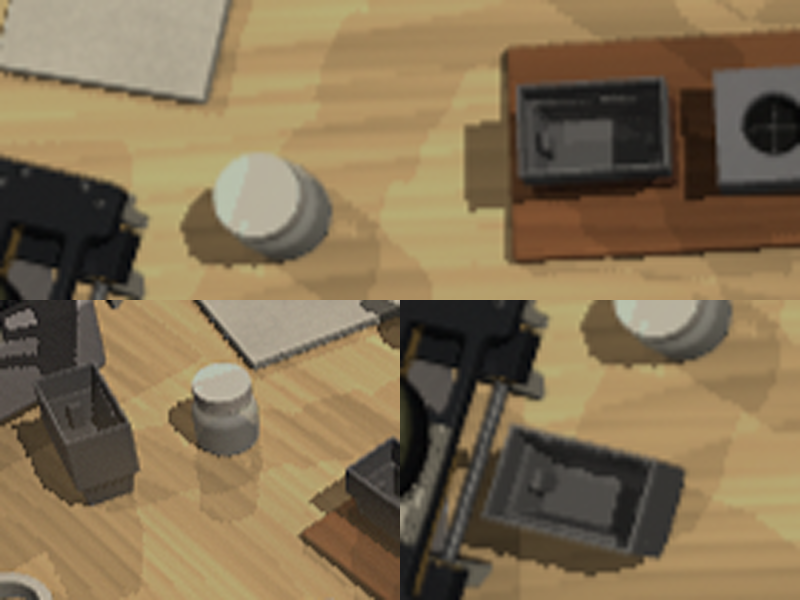

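The first tub is seated in the left bay, and the two remaining tubs have not moved. Take tub_b.

Call:
{"method": "jog_arm", "body": {"plan": [[[-0.5,0.3,30],0],[[-0.5,0.3,60],0],[[-0.5,0.3,85],0],[[-0.5,0.3,104],0],[[-0.5,0.3,113],0],[[-0.5,0.3,117],0],[[-0.5,0.3,117],0],[[-0.5,0.3,117],0],[[-0.5,0.3,117],0],[[-0.5,0.3,117],0]]}}

```text
time_s: 9.57
tool_pos: [0.478, 0.374, 0.2539]
tool_rot: [[0.266, 0.964, 0.001], [0.964, -0.266, 0.001], [0.002, 0.001, -1.0]]
wrist_force: [-0.0, 0.4, 0.6]
gripper_width: 1.003
grasp_force: 0.0
```

Call:
{"method": "jog_arm", "body": {"plan": [[[0,0,0],0],[[0,0,0],0],[[0,0,0],0],[[0,0,0],0],[[0,0,0],0],[[0,0,0],0],[[0,0,0],0],[[0,0,0],0],[[0,0,0],0],[[0,0,0],0]], "claw": 0.55, "grip_force": 15}}

```text
time_s: 10.4
tool_pos: [0.4777, 0.3739, 0.2527]
tool_rot: [[0.266, 0.964, -0.0], [0.964, -0.266, -0.0], [-0.0, -0.0, -1.0]]
wrist_force: [-0.3, 0.2, 1.5]
gripper_width: 0.644
grasp_force: 15.0
```

Call:
{"method": "jog_arm", "body": {"plan": [[[0,0,-10],0],[[0,0,-25],0],[[0,0,-45],0],[[0,0,-70],0],[[0,0,-95],0],[[0,0,-120],0],[[0,0,-145],0],[[0,0,-167],0],[[0,0,-167],0],[[0,0,-167],0]]}}

```text
time_s: 11.23
tool_pos: [0.4776, 0.3737, 0.4211]
tool_rot: [[0.266, 0.964, 0.002], [0.964, -0.266, 0.002], [0.002, 0.001, -1.0]]
wrist_force: [-1.0, 0.2, -1.8]
gripper_width: 0.643
grasp_force: 15.0
```

Call:
{"method": "jog_arm", "body": {"plan": [[[-20,22,0],-2],[[-45,49,0],-4],[[-70,76,0],-6],[[-95,103,0],-8],[[-120,130,0],-10],[[-145,157,0],-12],[[-170,184,0],-14],[[-190,207,0],-16],[[-204,222,0],-16.9],[[-208,225.7,0],-16.9]]}}

```text
time_s: 12.07
tool_pos: [0.6411, 0.1088, 0.4184]
tool_rot: [[-0.021, 1.0, -0.001], [1.0, 0.021, -0.003], [-0.003, -0.001, -1.0]]
wrist_force: [0.4, -0.2, -0.7]
gripper_width: 0.642
grasp_force: 15.0
```

Call:
{"method": "jog_arm", "body": {"plan": [[[-30,0,0],0],[[-65,0,0],0],[[-100,0,0],0],[[-135,0,0],0],[[-170,0,0],0],[[-200,0,0],0],[[-218,0.5,0],0],[[-228,0.5,0],0],[[-228,0.5,0],0],[[-228,0.5,0],0]]}}

```text
time_s: 12.9
tool_pos: [0.6462, -0.1133, 0.4189]
tool_rot: [[-0.026, 1.0, -0.001], [1.0, 0.026, 0.001], [0.001, -0.001, -1.0]]
wrist_force: [-0.4, 0.4, -2.0]
gripper_width: 0.641
grasp_force: 15.0
```

Call:
{"method": "jog_arm", "body": {"plan": [[[0,0,20],0],[[0,0,45],0],[[0,0,70],0],[[0,0,95],0],[[0,0,115],0],[[0,0,130],0],[[0,0,140],0],[[0,0,140],0],[[0,0,140],0],[[0,0,140],0]]}}

```text
time_s: 13.73
tool_pos: [0.6467, -0.1139, 0.2806]
tool_rot: [[-0.027, 1.0, 0.001], [1.0, 0.027, 0.0], [0.0, 0.001, -1.0]]
wrist_force: [-0.0, 0.6, -0.6]
gripper_width: 0.645
grasp_force: 15.0
```

```bash
python3 mv.py ".6465 -.114 .234 91.5"; python3 - <<'E'
from h import *
d=snap('top','t4');e=snap('side','s4')
im=cv2.cvtColor(d['color'],cv2.COLOR_RGB2BGR);im2=cv2.cvtColor(e['color'],cv2.COLOR_RGB2BGR)
b=cv2.resize(im2[140:260,300:460],(400,300),interpolation=cv2.INTER_CUBIC)
c=cv2.resize(im[190:265,140:240],(400,300),interpolation=cv2.INTER_CUBIC)
cv2.imwrite('pics/v4.png',np.hstack([b,c]))
E
```

```text
t 13.7 pos [ 0.6467 -0.1139  0.2806] psi 91.5 F [-0.   0.6 -0.6] w 0.645 gf 15.0 j7 0.41
[-0.1, -0.2, 46.6], 0.0
```

View pics/v4.png

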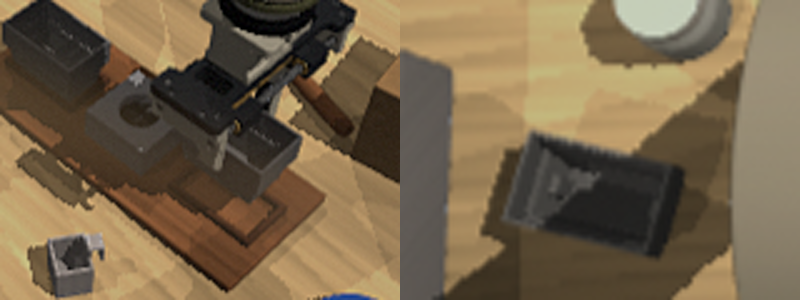

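Only the bottom tub remains at the pile; tub_b is over the right bay. Lower, release, rise.

Call:
{"method": "jog_arm", "body": {"plan": [[[0,0,8],0],[[0,0,16],0],[[0,0,24],0],[[0,0,30],0],[[0,0,35],0],[[0,0,39],0],[[0,0,42],0],[[0,0,44],0],[[0,0,46],0],[[0,0,46],0]]}}

```text
time_s: 14.67
tool_pos: [0.6462, -0.1147, 0.2344]
tool_rot: [[-0.026, 1.0, 0.0], [1.0, 0.026, 0.0], [0.0, 0.0, -1.0]]
wrist_force: [-0.8, 0.5, 3.5]
gripper_width: 0.643
grasp_force: 15.0
```

Call:
{"method": "jog_arm", "body": {"plan": [[[0,0,0],0],[[0,0,0],0],[[0,0,0],0],[[0,0,0],0],[[0,0,0],0],[[0,0,-5],0],[[0,0,-25],0],[[0,0,-60],0],[[0,0,-95],0],[[0,0,-136],0]], "claw": 1}}

```text
time_s: 15.5
tool_pos: [0.6458, -0.1144, 0.3704]
tool_rot: [[-0.026, 1.0, -0.002], [1.0, 0.026, 0.0], [0.0, -0.002, -1.0]]
wrist_force: [0.3, -0.7, -1.0]
gripper_width: 0.999
grasp_force: 0.0
```

```bash
python3 mv.py ".4823 .0772 .37 148.6"; python3 - <<'E'
from h import *
d=snap('top','t5');e=snap('side','s5')
im2=cv2.cvtColor(e['color'],cv2.COLOR_RGB2BGR)
cv2.imwrite('pics/v5.png',cv2.resize(im2[120:320,240:500],(780,600),interpolation=cv2.INTER_CUBIC))
E
```

```text
t 15.5 pos [ 0.6458 -0.1144  0.3704] psi 91.5 F [ 0.3 -0.7 -1. ] w 0.999 gf 0.0 j7 0.37
[195.8, -158.5, 0.4], -57.1
```

View pics/v5.png

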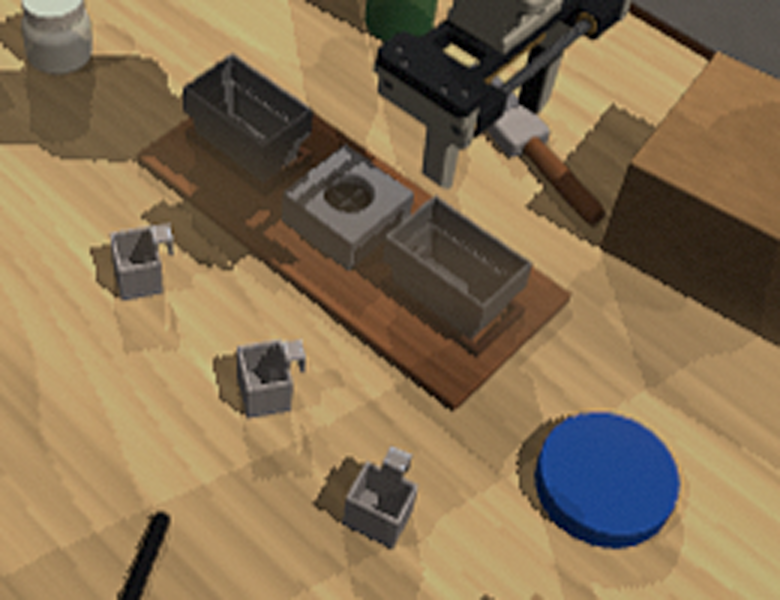

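Both tubs are seated. The cups are unmoved: hooks at side pixels (294,198), (337,237) and (372,272), as before. Go for cup 1.

Call:
{"method": "jog_arm", "body": {"plan": [[[20,-16,0],-6],[[45,-36,0],-13],[[70,-57,0],-20],[[95,-77,0],-27],[[120,-97,0],-34],[[145,-117,0],-41],[[170,-137,0],-48],[[188,-152,0],-55],[[196,-158.5,0],-57.1],[[196,-158.5,0],-57.1]]}}

```text
time_s: 16.43
tool_pos: [0.4816, 0.0787, 0.3699]
tool_rot: [[-0.855, 0.519, -0.0], [0.519, 0.855, 0.001], [0.001, 0.0, -1.0]]
wrist_force: [-0.7, -0.5, -0.5]
gripper_width: 1.002
grasp_force: 0.0
```

```bash
python3 mv.py ".4823 .0772 .197 148.6;.4823 .0772 .30 148.6; .5893 .1127 .30 181.5"; python3 - <<'E'
from h import *
e=snap('side','s6');a=load('side0')['color'].astype(int);b=e['color'].astype(int)
for n,u,v in(('1',288,208),('2',331,243),('3',368,285)): print(n,np.abs(a-b)[v-20:v+20,u-18:u+18].mean())
E
```

```text
t 16.4 pos [0.4816 0.0787 0.3699] psi 148.8 F [-0.7 -0.5 -0.5] w 1.002 gf 0.0 j7 0.80
[-1.4, -0.9, 172.9], 0.2
[0.0, 0.0, -103.0], 0.0
[-72.8, 86.0, -0.0], -32.9
1 14.740509259259259
2 11.1875
3 5.363194444444445
```

Call:
{"method": "jog_arm", "body": {"plan": [[[0,0,35],0],[[0,0,70],0],[[0,0,105],0],[[0,0,135],0],[[0,0,155],0],[[0,0,167],0],[[0,0,173],0],[[0,0,173],0],[[0,0,173],0],[[0,0,173],0]]}}

```text
time_s: 17.32
tool_pos: [0.4834, 0.0769, 0.1975]
tool_rot: [[-0.853, 0.523, 0.001], [0.523, 0.853, -0.0], [-0.001, 0.001, -1.0]]
wrist_force: [0.6, 0.2, -0.1]
gripper_width: 1.002
grasp_force: 0.0
```

Call:
{"method": "jog_arm", "body": {"plan": [[[0,0,0],0],[[0,0,0],0],[[0,0,0],0],[[0,0,0],0],[[0,0,0],0],[[0,0,0],0],[[0,0,0],0],[[0,0,0],0],[[0,0,0],0],[[0,0,0],0]], "claw": 0.3, "grip_force": 12}}

```text
time_s: 18.15
tool_pos: [0.4828, 0.0773, 0.1967]
tool_rot: [[-0.853, 0.521, -0.0], [0.521, 0.853, -0.0], [0.0, -0.0, -1.0]]
wrist_force: [-0.2, 0.6, 0.4]
gripper_width: 0.431
grasp_force: 11.9
```

Call:
{"method": "jog_arm", "body": {"plan": [[[0,0,-10],0],[[0,0,-25],0],[[0,0,-50],0],[[0,0,-80],0],[[0,0,-103],0],[[0,0,-103],0],[[0,0,-103],0],[[0,0,-103],0],[[0,0,-103],0],[[0,0,-103],0]]}}

```text
time_s: 18.98
tool_pos: [0.4825, 0.0773, 0.2988]
tool_rot: [[-0.853, 0.521, -0.002], [0.521, 0.853, -0.001], [0.001, -0.001, -1.0]]
wrist_force: [1.0, 0.2, -0.7]
gripper_width: 0.431
grasp_force: 11.9
```

Call:
{"method": "jog_arm", "body": {"plan": [[[-10,12,0],-5],[[-22,26,0],-10],[[-34,40,0],-15],[[-46,54,0],-20],[[-58,68,0],-25],[[-68,80,0],-30],[[-73,86,0],-33],[[-73,86,0],-33],[[-73,86,0],-33],[[-73,86,0],-33]]}}

```text
time_s: 19.82
tool_pos: [0.5891, 0.1122, 0.2989]
tool_rot: [[-1.0, -0.025, -0.002], [-0.025, 1.0, -0.001], [0.002, -0.001, -1.0]]
wrist_force: [-1.1, -0.2, -0.4]
gripper_width: 0.433
grasp_force: 11.9
```

```bash
cat > look.py <<'E'
# look.py name px-tool-offsets: overlay expected cup (held) on side+top
import sys
from fit import *
o=get_obs(); R=o['tool_rot'];p=o['tool_pos'];zc=p[2]-.197; yaw=np.arctan2(R[1,0],R[0,0])+(np.pi if sys.argv[2]=='1' else 0)
tubs=[(.6398,.114,.026),(.6462,-.1147,.026)]
n=sys.argv[1]; out=[]
for cam in('side','top'):
    d=snap(cam,n+cam); im=cv2.resize(cv2.cvtColor(d['color'],cv2.COLOR_RGB2BGR),None,fx=4,fy=4,interpolation=cv2.INTER_CUBIC)
    def dr(P,L,c):
        q=np.array([w2px(d,w) for w in tf(P,np.array(L)/1000.)])*4+1.5; cv2.polylines(im,[np.round(q).astype(int)],True,c,1,cv2.LINE_AA)
    z=zc*1000; P=(p[0],p[1],yaw)
    dr(P,rect(17,20,40+z),(0,255,255)); dr(P,[[17.5,8,53+z],[29,8,53+z],[29,-8,53+z],[17.5,-8,53+z]],(0,255,255))
    for t in tubs: dr(t,rect(30,48,74),(0,255,0))
    u,v=np.array(w2px(d,(p[0],p[1],zc+.04)))*4; u=int(np.clip(u,200,2360));v=int(np.clip(v,300,1300))
    out.append(im[v-240:v+240,u-200:u+200])
cv2.imwrite('pics/%s.png'%n,np.hstack(out))
E
python3 mv.py ".5893 .1127 .222 181.5"; python3 look.py k1 1
```

```text
t 19.8 pos [0.5891 0.1122 0.2989] psi -178.5 F [-1.1 -0.2 -0.4] w 0.433 gf 11.9 j7 1.21
[-0.2, 0.4, 76.9], -0.0
```

View pics/k1.png

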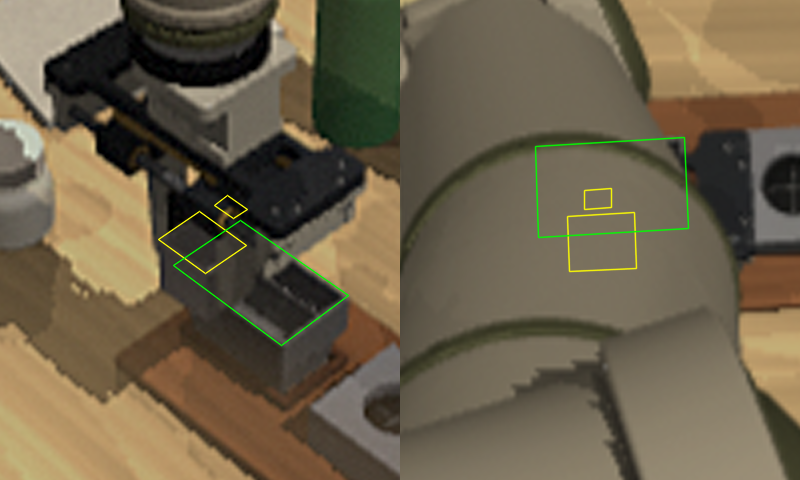

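The tub outline matches the image (corners at (348,296) and (282,345)), and the held cup lies where expected, in shadow. Lower onto the rim.

Call:
{"method": "jog_arm", "body": {"plan": [[[0,0.4,12],0],[[0,0.4,26],0],[[0,0.4,38],0],[[0,0.4,46],0],[[0,0.4,52],0],[[0,0.4,57],0],[[0,0.4,62],0],[[0,0.4,67],0],[[0,0.4,70],0],[[0,0.4,70],0]]}}

```text
time_s: 20.75
tool_pos: [0.5898, 0.113, 0.2292]
tool_rot: [[-1.0, -0.028, -0.001], [-0.028, 1.0, -0.0], [0.001, -0.0, -1.0]]
wrist_force: [-0.6, -0.6, -0.3]
gripper_width: 0.435
grasp_force: 11.9
```

Call:
{"method": "jog_arm", "body": {"plan": [[[0,0,1],0],[[0,0,2],0],[[0,0,3],0],[[0,0,4],0],[[0,0,5],0],[[0,0,6],0],[[0,0,7],0],[[0,0,8],0],[[0,0,8],0],[[0,0,8],0]]}}

```text
time_s: 21.58
tool_pos: [0.5899, 0.113, 0.2217]
tool_rot: [[-1.0, -0.028, -0.0], [-0.028, 1.0, -0.0], [0.0, -0.0, -1.0]]
wrist_force: [0.9, 0.7, -0.5]
gripper_width: 0.435
grasp_force: 11.9
```

```bash
python3 mv.py; python3 look.py k2 1
```

```text
t 21.6 pos [0.5899 0.113  0.2217] psi -178.4 F [ 0.9  0.7 -0.5] w 0.435 gf 11.9 j7 1.19
```

Call:
{"method": "jog_arm", "body": {"plan": [[[0,0,0.5],0],[[0,0,1],0],[[0,0,1.5],0],[[0,0,1.5],0],[[0,0,1.5],0],[[0,0,1.5],0],[[0,0,1.5],0],[[0,0,1.5],0],[[0,0,1.5],0],[[0,0,1.5],0]]}}

```text
time_s: 22.52
tool_pos: [0.59, 0.1131, 0.2204]
tool_rot: [[-1.0, -0.028, 0.0], [-0.028, 1.0, 0.0], [-0.0, 0.0, -1.0]]
wrist_force: [-0.6, 0.4, 3.8]
gripper_width: 0.428
grasp_force: 11.9
```

Call:
{"method": "jog_arm", "body": {"plan": [[[0,0,0],0],[[0,0,0],0],[[0,0,0],0],[[0,0,0],0],[[0,0,0],0],[[0,0,0],0],[[0,0,-20],0],[[0,0,-50],0],[[0,0,-80],0],[[0,0,-110],0]], "claw": 0.8}}

```text
time_s: 23.35
tool_pos: [0.5897, 0.113, 0.3312]
tool_rot: [[-1.0, -0.028, -0.001], [-0.028, 1.0, -0.0], [0.001, -0.0, -1.0]]
wrist_force: [0.0, 0.3, -0.0]
gripper_width: 0.799
grasp_force: 0.0
```

```bash
python3 mv.py ".4812 -.0708 .33 144.5"; python3 - <<'E'
from h import *
e=snap('side','s7')
im2=cv2.cvtColor(e['color'],cv2.COLOR_RGB2BGR)
cv2.imwrite('pics/v7.png',cv2.resize(im2[120:320,240:500],(780,600),interpolation=cv2.INTER_CUBIC))
E
```

```text
t 23.4 pos [0.5897 0.113  0.3312] psi -178.4 F [ 0.   0.3 -0. ] w 0.799 gf 0.0 j7 1.21
[113.5, -180.7, 1.2], 37.1
```

View pics/v7.png

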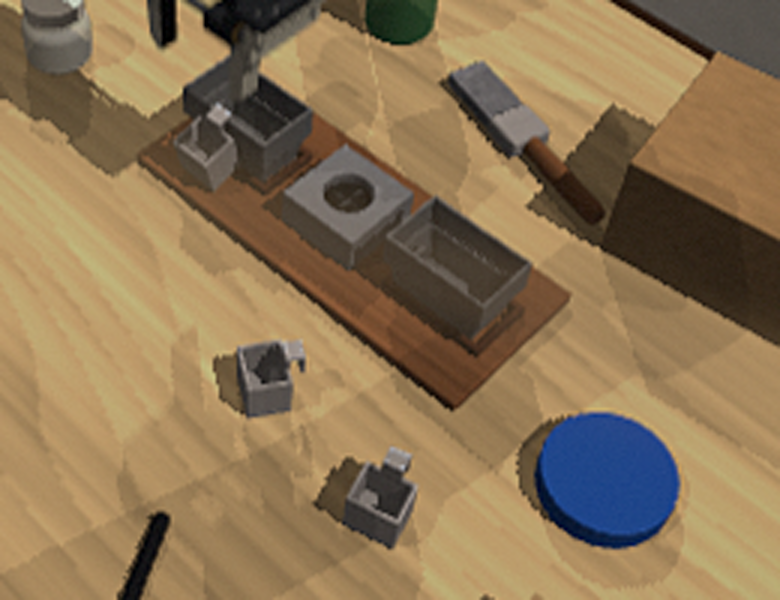

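Cup 1 hangs on the left tub's near rim, at about (205,140) in this crop. Cups 2 and 3 are unmoved. Next, cup 2.

Call:
{"method": "jog_arm", "body": {"plan": [[[12,-20,0],4],[[26,-42,0],8],[[40,-64,0],13],[[54,-86,0],18],[[68,-108,0],23],[[82,-130,0],28],[[96,-152,0],33],[[108,-172,0],37],[[113.5,-180.7,0],37.1],[[113.5,-180.7,0],37.1]], "claw": 1}}

```text
time_s: 24.23
tool_pos: [0.4804, -0.0724, 0.3303]
tool_rot: [[-0.813, 0.582, -0.001], [0.582, 0.813, -0.001], [0.0, -0.001, -1.0]]
wrist_force: [-0.6, 0.1, 0.1]
gripper_width: 1.001
grasp_force: 0.0
```

```bash
python3 mv.py ".4812 -.0708 .197 144.5;.4812 -.0708 .30 144.5; .5957 -.116 .30 181.5;.5957 -.116 .23 181.5"; cat > bump.py <<'E'
from h import *
import sys
d=snap('side',sys.argv[1]); a=cv2.cvtColor(load(sys.argv[2] if len(sys.argv)>2 else 'side0')['color'],cv2.COLOR_RGB2GRAY);b=cv2.cvtColor(d['color'],cv2.COLOR_RGB2GRAY)
for n,u,v in(('1',288,208),('2',331,243),('3',368,285),('post',428,335)):
    t=a[v-16:v+16,u-15:u+15]; r=cv2.matchTemplate(b[v-56:min(v+56,400),u-55:u+55],t,cv2.TM_CCOEFF_NORMED); _,m,_,l=cv2.minMaxLoc(r); print(n,round(m,2),l[0]-40,l[1]-40)
E
python3 bump.py s8
```

```text
t 24.2 pos [ 0.4804 -0.0724  0.3303] psi 144.4 F [-0.6  0.1  0.1] w 1.001 gf 0.0 j7 1.03
[0.3, 1.8, 133.3], -0.1
[0.0, 0.0, -103.0], 0.0
[-119.5, 29.7, -0.0], -37.0
[-0.0, 0.0, 70.0], 0.0
1 0.61 40 38
2 0.84 0 0
3 0.99 0 0
post 1.0 0 0
```

Call:
{"method": "jog_arm", "body": {"plan": [[[0,0,30],0],[[0,0,60],0],[[0,0,90],0],[[0,0,112],0],[[0,0,125],0],[[0,0,131],0],[[0,0,133],0],[[0,0,133],0],[[0,0,133],0],[[0,0,133],0]]}}

```text
time_s: 25.12
tool_pos: [0.4818, -0.0705, 0.1981]
tool_rot: [[-0.814, 0.581, 0.002], [0.581, 0.814, 0.0], [-0.001, 0.001, -1.0]]
wrist_force: [-0.5, -0.4, -0.1]
gripper_width: 1.001
grasp_force: 0.0
```

Call:
{"method": "jog_arm", "body": {"plan": [[[0,0,0],0],[[0,0,0],0],[[0,0,0],0],[[0,0,0],0],[[0,0,0],0],[[0,0,0],0],[[0,0,0],0],[[0,0,0],0],[[0,0,0],0],[[0,0,0],0]], "claw": 0.3, "grip_force": 12}}

```text
time_s: 25.95
tool_pos: [0.4814, -0.0707, 0.1972]
tool_rot: [[-0.814, 0.581, -0.0], [0.581, 0.814, -0.0], [0.0, -0.0, -1.0]]
wrist_force: [-0.4, -0.4, 0.4]
gripper_width: 0.434
grasp_force: 11.8
```

Call:
{"method": "jog_arm", "body": {"plan": [[[0,0,-10],0],[[0,0,-25],0],[[0,0,-50],0],[[0,0,-80],0],[[0,0,-103],0],[[0,0,-103],0],[[0,0,-103],0],[[0,0,-103],0],[[0,0,-103],0],[[0,0,-103],0]]}}

```text
time_s: 26.78
tool_pos: [0.4812, -0.0707, 0.2993]
tool_rot: [[-0.814, 0.581, -0.002], [0.581, 0.814, 0.0], [0.002, -0.001, -1.0]]
wrist_force: [-0.3, -0.6, -0.3]
gripper_width: 0.439
grasp_force: 11.8
```

Call:
{"method": "jog_arm", "body": {"plan": [[[-15,4,0],-5],[[-32,8,0],-10],[[-50,12,0],-15],[[-67,17,0],-20],[[-85,21,0],-25],[[-103,26,0],-31],[[-115,29,0],-36],[[-119.5,29.7,0],-37],[[-119.5,29.7,0],-37],[[-119.5,29.7,0],-37]]}}

```text
time_s: 27.62
tool_pos: [0.5952, -0.1159, 0.2993]
tool_rot: [[-1.0, -0.023, -0.002], [-0.023, 1.0, 0.001], [0.002, 0.001, -1.0]]
wrist_force: [-0.6, -0.5, -0.8]
gripper_width: 0.437
grasp_force: 11.8
```

```bash
python3 mv.py ".5957 -.116 .23 181.5"; python3 bump.py s9
```

```text
t 27.6 pos [ 0.5952 -0.1159  0.2993] psi -178.7 F [-0.6 -0.5 -0.8] w 0.437 gf 11.8 j7 1.55
[-0.5, -0.1, 69.3], -0.2
1 0.52 -40 40
2 0.76 39 40
3 0.97 0 0
post 0.97 0 0
```

Call:
{"method": "jog_arm", "body": {"plan": [[[0,0,12],0],[[0,0,26],0],[[0,0,38],0],[[0,0,46],0],[[0,0,52],0],[[0,0,57],0],[[0,0,62],0],[[0,0,67],0],[[0,0,70],0],[[0,0,70],0]]}}

```text
time_s: 28.5
tool_pos: [0.5959, -0.116, 0.2297]
tool_rot: [[-1.0, -0.026, -0.0], [-0.026, 1.0, 0.0], [0.0, 0.0, -1.0]]
wrist_force: [0.1, -0.9, 0.2]
gripper_width: 0.435
grasp_force: 11.8
```

```bash
python3 mv.py ".5957 -.116 .2203 181.5;.5957 -.116 .33 181.5; .4669 -.2015 .33 12.8"
```

```text
t 28.5 pos [ 0.5959 -0.116   0.2297] psi -178.5 F [ 0.1 -0.9  0.2] w 0.435 gf 11.8 j7 1.52
[0.2, -0.0, 9.4], -0.0
[-0.0, 0.0, -109.7], 0.0
[131.0, -82.1, -0.0], 168.7
```

Call:
{"method": "jog_arm", "body": {"plan": [[[0,0,2],0],[[0,0,4],0],[[0,0,6],0],[[0,0,7],0],[[0,0,8],0],[[0,0,9],0],[[0,0,9.5],0],[[0,0,9.5],0],[[0,0,9.5],0],[[0,0,9.5],0]]}}

```text
time_s: 29.33
tool_pos: [0.5961, -0.1159, 0.2209]
tool_rot: [[-1.0, -0.026, 0.0], [-0.026, 1.0, 0.0], [-0.0, 0.0, -1.0]]
wrist_force: [-0.3, 1.1, 3.0]
gripper_width: 0.429
grasp_force: 11.9
```

Call:
{"method": "jog_arm", "body": {"plan": [[[0,0,0],0],[[0,0,0],0],[[0,0,0],0],[[0,0,0],0],[[0,0,0],0],[[0,0,0],0],[[0,0,-20],0],[[0,0,-50],0],[[0,0,-80],0],[[0,0,-110],0]], "claw": 0.8}}

```text
time_s: 30.17
tool_pos: [0.5957, -0.1159, 0.3317]
tool_rot: [[-1.0, -0.026, -0.001], [-0.026, 1.0, 0.0], [0.001, 0.0, -1.0]]
wrist_force: [1.0, -0.2, -0.9]
gripper_width: 0.802
grasp_force: 0.0
```

Call:
{"method": "jog_arm", "body": {"plan": [[[16,-10,0],7],[[32,-20,0],14],[[48,-30,0],21],[[64,-40,0],28],[[80,-50,0],35],[[96,-60,0],42],[[112,-70,0],49],[[125,-78,0],56],[[131,-82,0],63],[[131,-82,0],70]], "claw": 1}}

```text
time_s: 31.0
tool_pos: [0.4654, -0.2025, 0.331]
tool_rot: [[-0.358, 0.934, -0.001], [0.934, 0.358, -0.0], [0.0, -0.001, -1.0]]
wrist_force: [0.6, -0.1, 0.5]
gripper_width: 1.001
grasp_force: 0.0
```

Call:
{"method": "jog_arm", "body": {"plan": [[[0,0,0],7],[[0,0,0],14],[[0,0,0],21],[[0,0,0],28],[[0,0,0],35],[[0,0,0],42],[[0,0,0],49],[[0,0,0],56],[[0,0,0],63],[[0,0,0],70]]}}

```text
time_s: 31.83
tool_pos: [0.4671, -0.2012, 0.3308]
tool_rot: [[0.753, 0.658, 0.0], [0.658, -0.753, 0.0], [0.0, 0.0, -1.0]]
wrist_force: [-0.1, 0.5, -0.4]
gripper_width: 0.998
grasp_force: 0.0
```

Call:
{"method": "jog_arm", "body": {"plan": [[[0,0,0],7],[[0,0,0],14],[[0,0,0],21],[[0,0,0],28],[[0,0,0],28.7],[[0,0,0],28.7],[[0,0,0],28.7],[[0,0,0],28.7],[[0,0,0],28.7],[[0,0,0],28.7]]}}

```text
time_s: 32.67
tool_pos: [0.467, -0.2015, 0.3308]
tool_rot: [[0.975, 0.222, 0.0], [0.222, -0.975, 0.0], [0.0, -0.0, -1.0]]
wrist_force: [-1.2, 0.4, 0.1]
gripper_width: 1.003
grasp_force: 0.0
```

```bash
python3 mv.py ".4669 -.2015 .197 12.8;.4669 -.2015 .33 12.8;.648 -.1832 .33 91.5; .648 -.1832 .23 91.5"; python3 bump.py s10; python3 - <<'E'
from fit import *
d=load('s10');im=cv2.cvtColor(d['color'],cv2.COLOR_RGB2BGR)
b=cv2.resize(im[120:320,240:500],(780,600),interpolation=cv2.INTER_CUBIC)
cv2.imwrite('pics/v10.png',b)
E
```

```text
t 32.7 pos [ 0.467  -0.2015  0.3308] psi 12.8 F [-1.2  0.4  0.1] w 1.003 gf 0.0 j7 -0.38
[-0.1, 0.0, 133.8], 0.0
[0.0, 0.0, -133.0], 0.0
[180.7, 22.3, -0.0], -78.7
[0.0, 0.0, 100.0], 0.0
1 0.51 19 40
2 0.75 39 40
3 0.98 0 0
post 1.0 0 0
```

View pics/v10.png

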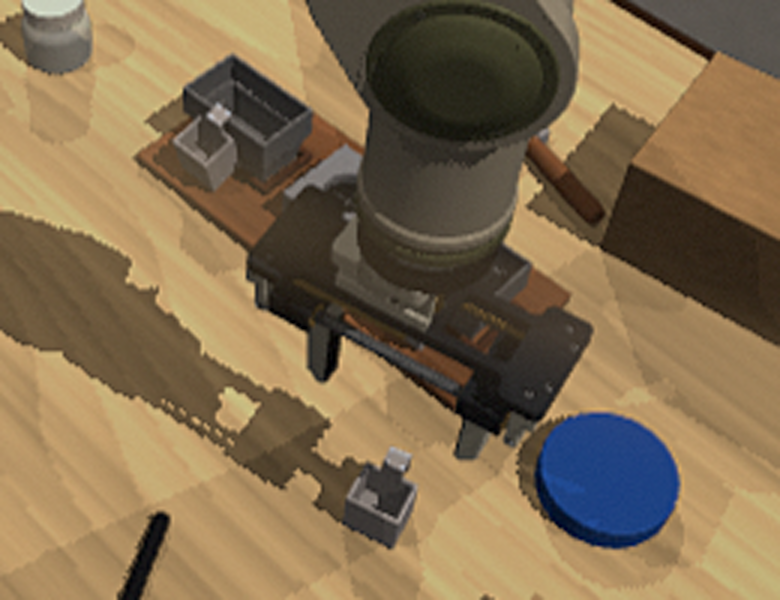

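Cup 1 is still hanging and cup 3 is in place; the gripper hides cup 2 (release at 3 N upward contact was as for cup 1). Pick cup 3.

Call:
{"method": "jog_arm", "body": {"plan": [[[0,0,30],0],[[0,0,60],0],[[0,0,90],0],[[0,0,112],0],[[0,0,125],0],[[0,0,131],0],[[0,0,134],0],[[0,0,134],0],[[0,0,134],0],[[0,0,134],0]]}}

```text
time_s: 33.55
tool_pos: [0.4674, -0.2013, 0.1976]
tool_rot: [[0.975, 0.221, 0.001], [0.221, -0.975, -0.0], [0.001, 0.001, -1.0]]
wrist_force: [0.0, -0.0, 0.3]
gripper_width: 0.999
grasp_force: 0.0
```

Call:
{"method": "jog_arm", "body": {"plan": [[[0,0,0],0],[[0,0,0],0],[[0,0,0],0],[[0,0,0],0],[[0,0,0],0],[[0,0,0],0],[[0,0,0],0],[[0,0,0],0],[[0,0,0],0],[[0,0,0],0]], "claw": 0.3, "grip_force": 12}}

```text
time_s: 34.38
tool_pos: [0.4671, -0.2014, 0.1967]
tool_rot: [[0.975, 0.221, 0.0], [0.221, -0.975, -0.0], [0.0, 0.0, -1.0]]
wrist_force: [0.7, -0.1, -0.4]
gripper_width: 0.437
grasp_force: 11.8
```

Call:
{"method": "jog_arm", "body": {"plan": [[[0,0,-10],0],[[0,0,-25],0],[[0,0,-50],0],[[0,0,-80],0],[[0,0,-110],0],[[0,0,-133],0],[[0,0,-133],-5],[[0,0,-133],-11],[[0,0,-133],-17],[[0,0,-133],-17]]}}

```text
time_s: 35.22
tool_pos: [0.4669, -0.2012, 0.33]
tool_rot: [[0.866, 0.501, 0.001], [0.501, -0.866, 0.0], [0.001, -0.0, -1.0]]
wrist_force: [-0.1, -0.2, -0.2]
gripper_width: 0.438
grasp_force: 11.8
```

```bash
python3 mv.py ".648 -.1832 .33 91.5; .648 -.1832 .23 91.5"
```

```text
t 35.2 pos [ 0.4669 -0.2012  0.33  ] psi 30.1 F [-0.1 -0.2 -0.2] w 0.438 gf 11.8 j7 -0.16
[165.7, 75.1, 0.0], -61.4
[0.0, 0.0, 100.0], 0.0
```

Call:
{"method": "jog_arm", "body": {"plan": [[[15,7,0],-6.5],[[34,15,0],-13],[[55,25,0],-20],[[77,35,0],-27],[[100,45,0],-34],[[122,55,0],-41],[[143,65,0],-48],[[158,72,0],-55],[[166,75,0],-61.4],[[166,75,0],-61.4]]}}

```text
time_s: 36.05
tool_pos: [0.6499, -0.1836, 0.329]
tool_rot: [[-0.023, 1.0, 0.0], [1.0, 0.023, 0.0], [0.0, 0.0, -1.0]]
wrist_force: [-0.0, 0.1, 0.2]
gripper_width: 0.436
grasp_force: 11.8
```

```bash
python3 mv.py ".648 -.1832 .23 91.5"; python3 - <<'E'
from fit import *
s=load('s7'); q=[(433,198.5),(529.5,264.5),(476,309),(387,238)]
print(fit(s,rect(30,48,74),[((x+.5)/3-.5+240,(y+.5)/3-.5+120) for x,y in q],.026))
q=[(233,54),(311,118),(262,160),(185,92)]
print(fit(s,rect(30,48,74),[((x+.5)/3-.5+240,(y+.5)/3-.5+120) for x,y in q],.026))
# top view line check: t5/t3-type frames
d=snap('side','s11'); im=cv2.resize(cv2.cvtColor(d['color'],cv2.COLOR_RGB2BGR)[120:260,300:460],(800,700),interpolation=cv2.INTER_CUBIC)[:600]
o=get_obs();p=o['tool_pos'];zc=p[2]-.197
for P in((p[0],p[1],1.597),):
  for L in (rect(17,20,40+zc*1e3),[[17.5,8,53+zc*1e3],[29,8,53+zc*1e3],[29,-8,53+zc*1e3],[17.5,-8,53+zc*1e3]]):
    r=np.array([w2px(d,w) for w in tf(P,np.array(L)/1000.)]); r=(r-[300,120])*5+2; cv2.polylines(im,[np.round(r).astype(int)],True,(0,255,255),1,cv2.LINE_AA)
r=np.array([w2px(d,w) for w in tf((.6462,-.1147,.026),np.array(rect(30,48,74))/1000.)]); cv2.polylines(im,[np.round((r-[300,120])*5+2).astype(int)],True,(0,255,0),1,cv2.LINE_AA)
cv2.imwrite('pics/v11.png',im)
E
```

```text
t 36.0 pos [ 0.6499 -0.1836  0.329 ] psi 91.3 F [-0.   0.1  0.2] w 0.436 gf 11.8 j7 0.47
[0.4, -1.8, 99.0], -0.2
(array([ 0.6428, -0.1152,  0.0044]), np.float64(0.7343562996344883))
(array([ 0.6336,  0.106 , -0.0081]), np.float64(0.9959453057060372))
```

View pics/v11.png

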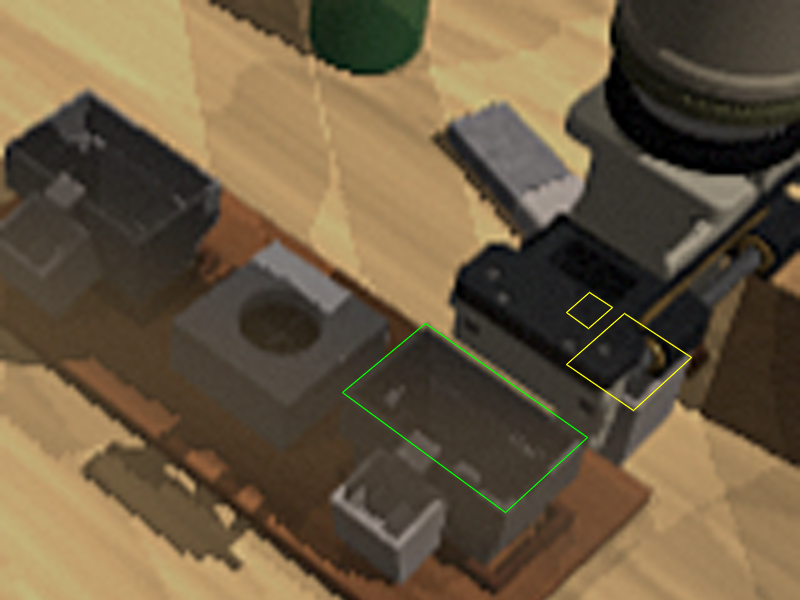

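The green outline matches the right tub's rim, cup 2 hangs on its near side, and the held cup's corner at (690,355) is where predicted. Lower cup 3 onto the end rim.

Call:
{"method": "jog_arm", "body": {"plan": [[[0,0,15],0],[[0,0,35],0],[[0,0,52],0],[[0,0,66],0],[[0,0,76],0],[[0,0,84],0],[[0,0,90],0],[[0,0,95],0],[[0,0,99],0],[[0,0,99],0]]}}

```text
time_s: 36.93
tool_pos: [0.6484, -0.184, 0.2303]
tool_rot: [[-0.02, 1.0, -0.0], [1.0, 0.02, 0.0], [0.0, -0.0, -1.0]]
wrist_force: [0.2, -0.7, 0.1]
gripper_width: 0.435
grasp_force: 11.8
```

```bash
python3 mv.py ".648 -.1832 .2207 91.5;.648 -.1832 .37 91.5;.4517 -.36 .37 67"
```

```text
t 36.9 pos [ 0.6484 -0.184   0.2303] psi 91.2 F [ 0.2 -0.7  0.1] w 0.435 gf 11.8 j7 0.51
[0.8, -0.3, 9.6], -0.3
[0.0, 0.0, -149.3], 0.0
[-171.6, -200.9, -0.0], 24.5
```

Call:
{"method": "jog_arm", "body": {"plan": [[[0.5,0,2],0],[[0.5,0,4],0],[[0.5,0,6],0],[[0.5,0,7],0],[[0.5,0,8],0],[[0.5,0,9],0],[[0.5,0,9.5],0],[[0.5,0,9.5],0],[[0.5,0,9.5],0],[[0.5,0,9.5],0]]}}

```text
time_s: 37.77
tool_pos: [0.6485, -0.1835, 0.2213]
tool_rot: [[-0.021, 1.0, 0.0], [1.0, 0.021, -0.0], [-0.0, 0.0, -1.0]]
wrist_force: [-0.2, -0.4, -0.4]
gripper_width: 0.435
grasp_force: 11.8
```

Call:
{"method": "jog_arm", "body": {"plan": [[[0,0,0],0],[[0,0,0],0],[[0,0,0],0],[[0,0,0],0],[[0,0,0],0],[[0,0,0],0],[[0,0,-20],0],[[0,0,-55],0],[[0,0,-95],0],[[0,0,-135],0]], "claw": 0.8}}

```text
time_s: 38.6
tool_pos: [0.6481, -0.1835, 0.3572]
tool_rot: [[-0.02, 1.0, -0.002], [1.0, 0.02, 0.0], [0.0, -0.002, -1.0]]
wrist_force: [0.5, -0.1, -1.0]
gripper_width: 0.806
grasp_force: 0.0
```

```bash
python3 mv.py ".4517 -.36 .37 67"
```

```text
t 38.6 pos [ 0.6481 -0.1835  0.3572] psi 91.2 F [ 0.5 -0.1 -1. ] w 0.806 gf 0.0 j7 0.46
[-172.5, -199.9, -12.8], 24.2
```

Call:
{"method": "jog_arm", "body": {"plan": [[[-17,-20,-3],2.4],[[-36,-42,-6],4.8],[[-58,-67,-9],7.2],[[-80,-92,-13],9.6],[[-102,-118,-13],12],[[-124,-143,-13],15],[[-146,-169,-13],18],[[-163,-189,-13],21],[[-172.5,-200,-13],24.2],[[-172.5,-200,-13],24.2]], "claw": 0.8}}

```text
time_s: 39.43
tool_pos: [0.4495, -0.3623, 0.3697]
tool_rot: [[0.399, 0.917, -0.0], [0.917, -0.399, -0.001], [-0.001, 0.0, -1.0]]
wrist_force: [-0.2, -0.1, 0.1]
gripper_width: 0.801
grasp_force: 0.0
```

```bash
python3 mv.py ".4517 -.36 .265 67"; python3 - <<'E'
from fit import *
d=snap('side','s12')
a=cv2.cvtColor(load('s11')['color'],cv2.COLOR_RGB2GRAY); b=cv2.cvtColor(d['color'],cv2.COLOR_RGB2GRAY); a0=cv2.cvtColor(load('side0')['color'],cv2.COLOR_RGB2GRAY)
# predicted hook plate pixels for cups hung
B=.026; T=[(.6398,.114),(.6462,-.1147)]
L=np.array([[17.5,8,77],[29,8,77],[29,-8,77],[17.5,-8,77]])/1000.
for n,P in(('1',(.5895,.1127,B)),('2',(.5957,-.116,B)),('3',(.648,-.1832,B+np.pi/2))):
    q=np.array([w2px(d,w) for w in tf(P,L)]); m=np.zeros_like(b); cv2.fillConvexPoly(m,np.round(q).astype(int),1)
    c=q.mean(0); print(n,'hook',c.round(1),'mean in',b[m>0].mean(), 'side0',a0[m>0].mean())
    u,v=np.round(c).astype(int); print(b[v-6:v+7,u-7:u+8])
E
```

```text
t 39.4 pos [ 0.4495 -0.3623  0.3697] psi 66.5 F [-0.2 -0.1  0.1] w 0.801 gf 0.0 j7 0.51
[3.0, 1.1, 104.7], -0.5
1 hook [314.1 156.5] mean in 132.67857142857142 side0 55.32142857142857
[[ 66  68  69  80  86  80  77  77  75  77  65  28  42  48  63]
 [ 65  64  79  87  84  77  71  76  76  77  67  31  38  43  41]
 [ 93  82  84  78  78  74  72  76  77  75  68  34  38  45  41]
 [ 97 109  84  72  70  75  80  90  75  74  69  37  37  45  43]
 [ 65  90  97  87  85 138 112  79  71  75  67  40  42  48  47]
 [ 46  52  72 101 126 183 177  91  62  74  67  38  44  49  49]
 [ 48  43  42 107 157 172 173 143 125  65  62  38  43  52  51]
 [ 44  54 101 149 161 157 155 165 190 161  62  34  40  53  49]
 [ 58  66 152 184 160 154 156 160 180 157  81  62  50  47  51]
 [ 66  65 111 155 172 162 160 161 141  96  97  86  79  63  47]
 [ 59  62  62  87 131 159 170 130  82  70 102 101  91  93  72]
 [ 63  65  65  60  70 108 139  86  37  49  75  97 111 103  95]
 [ 65  64  62  59  58  64  94  71  41  43  50  63  93 119 104]]
2 hook [384.9 208.3] mean in 126.66666666666667 side0 81.94444444444444
[[ 70  89 102 100  86  7
[... 987 characters left out ...]
8 101]
 [ 69  70  76  80  97  65  72  65  63  61  62  60  72 107 101]
 [ 71  72  71  72  86  88  72  74  61  73  59  81 108 103  83]
 [ 73  68  68  68  68  78  64  71 106 154  80 106  98  84  77]
 [ 71  70  68  69  65  61  65 111 164 172 139 100  73  75  81]
 [ 67  68  67  66  63  66 119 163 169 161 161 137  92  70  76]
 [ 69  70  66  65  78 147 170 168 159 158 156 160 155 130 132]
 [ 69  66  66  66  86 156 177 161 158 153 156 171 180 150 128]
 [ 70  68  67  67  75  99 131 164 158 156 173 196 149 111  84]
 [ 67  68  69  75  96  80  77 130 166 180 169 161 104  71  62]
 [ 69  66  82 109 101  82  56  78 137 181 145  99  79  69  67]
 [ 68  82 111 105  85  67  58  61  88 136 103  75  68  70  69]]
```

All three hooks sit on the rims within 1–2 px of the predictions (314,157), (385,208) and (408,213). Now the post.

Call:
{"method": "jog_arm", "body": {"plan": [[[0,0,20],0],[[0,0,45],0],[[0,0,68],0],[[0,0,86],0],[[0,0,97],0],[[0,0,103],0],[[0,0,105],0],[[0,0,105],0],[[0,0,105],0],[[0,0,105],0]]}}

```text
time_s: 40.32
tool_pos: [0.4523, -0.3602, 0.2652]
tool_rot: [[0.391, 0.92, 0.001], [0.92, -0.391, -0.001], [-0.0, 0.002, -1.0]]
wrist_force: [0.7, 0.1, 0.9]
gripper_width: 0.801
grasp_force: 0.0
```

Call:
{"method": "jog_arm", "body": {"plan": [[[0,0,0],0],[[0,0,0],0],[[0,0,0],0],[[0,0,0],0],[[0,0,0],0],[[0,0,0],0],[[0,0,0],0],[[0,0,0],0],[[0,0,0],0],[[0,0,0],0]], "claw": 0.1, "grip_force": 25}}

```text
time_s: 41.15
tool_pos: [0.452, -0.3601, 0.2642]
tool_rot: [[0.391, 0.92, -0.0], [0.92, -0.391, 0.0], [-0.0, -0.0, -1.0]]
wrist_force: [0.6, 0.1, -0.3]
gripper_width: 0.249
grasp_force: 25.0
```

```bash
python3 mv.py ".4517 -.36 .38 67;.644 -.0015 .38 91.5;.644 -.0015 .31 91.5"
```

```text
t 41.1 pos [ 0.452  -0.3601  0.2642] psi 67.0 F [ 0.6  0.1 -0.3] w 0.249 gf 25.0 j7 0.60
[-0.1, -0.3, -115.8], -0.0
[405.1, 36.9, -0.0], -24.5
[0.0, 0.0, 70.0], 0.0
```

Call:
{"method": "jog_arm", "body": {"plan": [[[0,0,-10],0],[[0,0,-25],0],[[0,0,-45],0],[[0,0,-70],0],[[0,0,-95],0],[[0,0,-116],0],[[0,0,-116],0],[[0,0,-116],0],[[0,0,-116],0],[[0,0,-116],0]]}}

```text
time_s: 41.98
tool_pos: [0.4518, -0.3597, 0.3794]
tool_rot: [[0.391, 0.92, -0.001], [0.92, -0.391, 0.001], [0.0, -0.002, -1.0]]
wrist_force: [-0.2, 0.5, -0.5]
gripper_width: 0.252
grasp_force: 25.0
```

Call:
{"method": "jog_arm", "body": {"plan": [[[20,2,0],-1],[[50,5,0],-3],[[90,8,0],-5],[[130,12,0],-7],[[170,15,0],-10],[[210,19,0],-13],[[250,23,0],-16],[[290,26,0],-19],[[330,30,0],-22],[[360,33,0],-24.5]]}}

```text
time_s: 42.82
tool_pos: [0.6242, -0.0379, 0.3788]
tool_rot: [[-0.031, 1.0, -0.002], [1.0, 0.031, 0.001], [0.001, -0.002, -1.0]]
wrist_force: [1.1, -0.1, -0.4]
gripper_width: 0.253
grasp_force: 25.0
```

Call:
{"method": "jog_arm", "body": {"plan": [[[0,0,0],0],[[0,0,0],0],[[0,0,0],0],[[0,0,0],0],[[0,0,0],0],[[0,0,0],0],[[0,0,0],0],[[0,0,0],0],[[0,0,0],0],[[0,0,0],0]]}}

```text
time_s: 43.65
tool_pos: [0.6231, -0.0418, 0.3803]
tool_rot: [[-0.026, 1.0, 0.0], [1.0, 0.026, 0.0], [0.0, 0.0, -1.0]]
wrist_force: [0.2, -0.3, -1.0]
gripper_width: 0.251
grasp_force: 25.0
```

```bash
python3 mv.py ".644 -.0015 .38 91.5;.644 -.0015 .302 91.5"
```

```text
t 43.6 pos [ 0.6231 -0.0418  0.3803] psi 91.5 F [ 0.2 -0.3 -1. ] w 0.251 gf 25.0 j7 0.25
[39.7, 21.9, 0.3], -0.0
[0.0, 0.0, 78.0], 0.0
```

Call:
{"method": "jog_arm", "body": {"plan": [[[12,7,0],0],[[25,14,0],0],[[36,20,0],0],[[39.5,22,0],0],[[39.5,22,20],0],[[39.5,22,45],0],[[39.5,22,65],0],[[39.5,22,75],0],[[39.5,22,80],0],[[39.5,22,80],0]]}}

```text
time_s: 44.48
tool_pos: [0.6442, -0.0012, 0.2994]
tool_rot: [[-0.026, 1.0, -0.001], [1.0, 0.026, -0.0], [-0.0, -0.001, -1.0]]
wrist_force: [0.2, 0.1, -0.5]
gripper_width: 0.246
grasp_force: 25.0
```

Call:
{"method": "jog_arm", "body": {"plan": [[[0,0,1],0],[[0,0,2],0],[[0,0,3],0],[[0,0,4],0],[[0,0,5],0],[[0,0,6],0],[[0,0,7],0],[[0,0,8],0],[[0,0,8],0],[[0,0,8],0]]}}

```text
time_s: 45.32
tool_pos: [0.6444, -0.0018, 0.293]
tool_rot: [[-0.026, 1.0, 0.001], [1.0, 0.026, 0.0], [0.0, 0.001, -1.0]]
wrist_force: [-0.9, 0.2, 6.7]
gripper_width: 0.249
grasp_force: 25.0
```

```bash
python3 mv.py ".644 -.0015 .292 91.5"; python3 -c "
from h import *
print(get_obs()['moment'])"
```

```text
t 45.3 pos [ 0.6444 -0.0018  0.293 ] psi 91.5 F [-0.9  0.2  6.7] w 0.249 gf 25.0 j7 0.24
[0.3, -0.4, 1.0], -0.0
[-0.13005208  0.33169561 -0.02594048]
```

Face contact is at z 0.293, about 7 N. I'll peck around it in a 2.5 mm spiral (tool x = board y, tool y = board x).

Call:
{"method": "jog_arm", "body": {"plan": [[[0,0,-2.5],0],[[2.5,0,-2.5],0],[[2.5,0,-2.5],0],[[2.5,0,-1.5],0],[[2.5,0,-0.5],0],[[2.5,0,0.5],0],[[2.5,0,0.5],0],[[2.5,0,0.5],0],[[2.5,0,0.5],0],[[2.5,0,0.5],0]], "grip_force": 40}}

```text
time_s: 46.15
tool_pos: [0.6444, 0.0006, 0.293]
tool_rot: [[-0.025, 1.0, 0.002], [1.0, 0.025, 0.0], [0.0, 0.002, -1.0]]
wrist_force: [-2.1, -0.3, 12.1]
gripper_width: 0.249
grasp_force: 40.0
```

Call:
{"method": "jog_arm", "body": {"plan": [[[0,0,-3],0],[[0,2.5,-3],0],[[0,2.5,-3],0],[[0,2.5,-2],0],[[0,2.5,-1],0],[[0,2.5,0],0],[[0,2.5,0],0],[[0,2.5,0],0],[[0,2.5,0],0],[[0,2.5,0],0]]}}

```text
time_s: 46.98
tool_pos: [0.6469, 0.0006, 0.2929]
tool_rot: [[-0.025, 1.0, 0.002], [1.0, 0.025, 0.0], [-0.0, 0.002, -1.0]]
wrist_force: [-2.2, -0.8, 13.1]
gripper_width: 0.244
grasp_force: 40.0
```

Call:
{"method": "jog_arm", "body": {"plan": [[[0,0,-3],0],[[-2.5,0,-3],0],[[-2.5,0,-3],0],[[-2.5,0,-2],0],[[-2.5,0,-1],0],[[-2.5,0,0],0],[[-2.5,0,0],0],[[-2.5,0,0],0],[[-2.5,0,0],0],[[-2.5,0,0],0]]}}

```text
time_s: 47.82
tool_pos: [0.6469, -0.0018, 0.2926]
tool_rot: [[-0.025, 1.0, 0.001], [1.0, 0.025, 0.0], [-0.0, 0.001, -1.0]]
wrist_force: [-1.1, -0.5, 9.5]
gripper_width: 0.249
grasp_force: 40.0
```

Call:
{"method": "jog_arm", "body": {"plan": [[[0,0,-3],0],[[-2.5,0,-3],0],[[-2.5,0,-3],0],[[-2.5,0,-2],0],[[-2.5,0,-1],0],[[-2.5,0,0],0],[[-2.5,0,0],0],[[-2.5,0,0],0],[[-2.5,0,0],0],[[-2.5,0,0],0]]}}

```text
time_s: 48.65
tool_pos: [0.6469, -0.004, 0.2917]
tool_rot: [[-0.026, 1.0, 0.0], [1.0, 0.026, -0.0], [-0.0, 0.0, -1.0]]
wrist_force: [1.1, 0.2, -0.9]
gripper_width: 0.244
grasp_force: 40.0
```

Call:
{"method": "jog_arm", "body": {"plan": [[[0,0,-3],0],[[0,-2.5,-3],0],[[0,-2.5,-3],0],[[0,-2.5,-2],0],[[0,-2.5,-1],0],[[0,-2.5,0],0],[[0,-2.5,0],0],[[0,-2.5,0],0],[[0,-2.5,0],0],[[0,-2.5,0],0]]}}

```text
time_s: 49.48
tool_pos: [0.6444, -0.0043, 0.2929]
tool_rot: [[-0.026, 1.0, 0.001], [1.0, 0.026, 0.0], [0.0, 0.001, -1.0]]
wrist_force: [-2.0, -0.5, 10.3]
gripper_width: 0.25
grasp_force: 40.0
```

Call:
{"method": "jog_arm", "body": {"plan": [[[0,0,-3],0],[[0,-2.5,-3],0],[[0,-2.5,-3],0],[[0,-2.5,-2],0],[[0,-2.5,-1],0],[[0,-2.5,0],0],[[0,-2.5,0],0],[[0,-2.5,0],0],[[0,-2.5,0],0],[[0,-2.5,0],0]]}}

```text
time_s: 50.32
tool_pos: [0.642, -0.0044, 0.293]
tool_rot: [[-0.026, 1.0, 0.001], [1.0, 0.026, 0.0], [0.0, 0.001, -1.0]]
wrist_force: [-2.3, -0.1, 13.8]
gripper_width: 0.249
grasp_force: 40.0
```

Call:
{"method": "jog_arm", "body": {"plan": [[[0,0,-3],0],[[2.5,0,-3],0],[[2.5,0,-3],0],[[2.5,0,-2],0],[[2.5,0,-1],0],[[2.5,0,0],0],[[2.5,0,0],0],[[2.5,0,0],0],[[2.5,0,0],0],[[2.5,0,0],0]]}}

```text
time_s: 51.15
tool_pos: [0.642, -0.0019, 0.293]
tool_rot: [[-0.026, 1.0, 0.002], [1.0, 0.026, 0.0], [0.0, 0.002, -1.0]]
wrist_force: [-2.5, 0.4, 13.8]
gripper_width: 0.249
grasp_force: 40.0
```

Call:
{"method": "jog_arm", "body": {"plan": [[[0,0,-3],0],[[2.5,0,-3],0],[[2.5,0,-3],0],[[2.5,0,-2],0],[[2.5,0,-1],0],[[2.5,0,0],0],[[2.5,0,0],0],[[2.5,0,0],0],[[2.5,0,0],0],[[2.5,0,0],0]]}}

```text
time_s: 51.98
tool_pos: [0.6419, 0.0006, 0.293]
tool_rot: [[-0.026, 1.0, 0.002], [1.0, 0.026, 0.0], [0.0, 0.002, -1.0]]
wrist_force: [-2.3, -0.6, 14.3]
gripper_width: 0.248
grasp_force: 40.0
```

A drop was found near (0.647, −0.004). Go there and probe deeper.

Call:
{"method": "jog_arm", "body": {"plan": [[[0,0,-3],0],[[-2,2,-3],0],[[-5,5.4,-3],0],[[-5,5.4,-3],0],[[-5,5.4,-2],0],[[-5,5.4,-1],0],[[-5,5.4,0],0],[[-5,5.4,1],0],[[-5,5.4,2],0],[[-5,5.4,2],0]]}}

```text
time_s: 52.82
tool_pos: [0.6472, -0.0039, 0.2895]
tool_rot: [[-0.026, 1.0, 0.0], [1.0, 0.026, -0.0], [-0.0, 0.0, -1.0]]
wrist_force: [0.8, 0.2, -1.4]
gripper_width: 0.249
grasp_force: 40.0
```

```bash
python3 mv.py ".6474 -.0046 .27 91.5"; python3 -c "
from h import *
print(get_obs()['moment'])"
```

```text
t 52.8 pos [ 0.6472 -0.0039  0.2895] psi 91.5 F [ 0.8  0.2 -1.4] w 0.249 gf 40.0 j7 0.24
[-0.7, 0.2, 19.5], -0.0
[-0.01998667 -0.25772884  0.01340886]
```

Call:
{"method": "jog_arm", "body": {"plan": [[[0,0.3,1],0],[[0,0.3,2],0],[[0,0.3,3],0],[[0,0.3,4],0],[[0,0.3,5],0],[[0,0.3,6],0],[[0,0.3,7],0],[[0,0.3,8],0],[[0,0.3,9],0],[[0,0.3,10],0]]}}

```text
time_s: 53.65
tool_pos: [0.6475, -0.004, 0.2796]
tool_rot: [[-0.026, 1.0, 0.0], [1.0, 0.026, -0.0], [-0.0, 0.0, -1.0]]
wrist_force: [0.2, -0.4, -0.7]
gripper_width: 0.249
grasp_force: 40.0
```

Call:
{"method": "jog_arm", "body": {"plan": [[[0,0,1],0],[[0,0,2],0],[[0,0,3],0],[[0,0,4],0],[[0,0,5],0],[[0,0,6],0],[[0,0,7],0],[[0,0,8],0],[[0,0,8],0],[[0,0,8],0]]}}

```text
time_s: 54.48
tool_pos: [0.6474, -0.004, 0.2716]
tool_rot: [[-0.026, 1.0, -0.0], [1.0, 0.026, -0.0], [-0.0, -0.0, -1.0]]
wrist_force: [1.8, 0.5, -2.1]
gripper_width: 0.245
grasp_force: 40.0
```

Call:
{"method": "jog_arm", "body": {"plan": [[[0,0,0.5],0],[[0,0,1],0],[[0,0,1.5],0],[[0,0,2],0],[[0,0,2.5],0],[[0,0,3],0],[[0,0,3.5],0],[[0,0,3.5],0],[[0,0,3.5],0],[[0,0,3.5],0]]}}

```text
time_s: 55.32
tool_pos: [0.6476, -0.0042, 0.2692]
tool_rot: [[-0.026, 1.0, 0.001], [1.0, 0.026, 0.0], [0.0, 0.001, -1.0]]
wrist_force: [-1.7, 0.2, 8.5]
gripper_width: 0.248
grasp_force: 40.0
```

Home: 24 mm below the face, with bottom contact at 8.5 N. Release and retreat.

Call:
{"method": "jog_arm", "body": {"plan": [[[0,0,0],0],[[0,0,0],0],[[0,0,0],0],[[0,0,0],0],[[0,0,0],0],[[0,0,0],0],[[0,0,-20],0],[[0,0,-55],0],[[0,0,-95],0],[[0,0,-130],0]], "claw": 0.6}}

```text
time_s: 56.15
tool_pos: [0.6473, -0.0042, 0.3999]
tool_rot: [[-0.025, 1.0, -0.001], [1.0, 0.025, -0.0], [-0.0, -0.001, -1.0]]
wrist_force: [0.8, -0.7, -0.1]
gripper_width: 0.598
grasp_force: 0.0
```

Call:
{"method": "jog_arm", "body": {"plan": [[[30,0,0],0],[[65,0,0],0],[[105,0,0],0],[[145,-20,0],0],[[185,-40,0],0],[[225,-60,0],0],[[265,-80,0],0],[[305,-100,0],0],[[345,-120,0],0],[[380,-140,0],0]]}}

```text
time_s: 56.98
tool_pos: [0.505, 0.3593, 0.3983]
tool_rot: [[-0.026, 1.0, 0.0], [1.0, 0.026, 0.0], [0.0, 0.0, -1.0]]
wrist_force: [0.3, 0.7, -0.2]
gripper_width: 0.596
grasp_force: 0.0
```

```bash
python3 mv.py; python3 - <<'E'
from fit import *
d=snap('side','s13'); t=snap('top','t13')
a=load('s12')
g=lambda x:cv2.cvtColor(x['color'],cv2.COLOR_RGB2GRAY)
A=g(a);B=g(d)
def m(n,A,B,u,v,r=8,s=20):
    q=B[v-r-s:v+r+s,u-r-s:u+r+s]; c=cv2.matchTemplate(q,A[v-r:v+r,u-r:u+r],cv2.TM_CCOEFF_NORMED); _,k,_,l=cv2.minMaxLoc(c); print(n,round(k,2),l[0]-s,l[1]-s)
m('hook1',A,B,314,157);m('hook2',A,B,385,209);m('hook3',A,B,409,214)
A0=g(load('side0'));m('lids',A0,B,442,278,28,12);m('jar',A0,B,258,127,16,12)
T0=g(load('top0'));T=g(t);m('lidsT',T0,T,446,184,22,12);m('jarT',T0,T,206,191,16,12)
# post head: bright disc at z 0.112
for n,x in(('side',d),('top',t)):
    p=np.array(w2px(x,(.6475,-.0041,.112))); u,v=np.round(p).astype(int); print(n,p.round(1)); print(g(x)[v-8:v+9,u-8:u+9])
# anything cup-like left on the table: cup sites vs empty
print([int(np.abs(B.astype(int)-A0)[v-10:v+10,u-10:u+10].mean()) for u,v in((288,208),(331,243),(368,285))])
E
```

```text
t 57.0 pos [0.505  0.3593 0.3983] psi 91.5 F [ 0.3  0.7 -0.2] w 0.596 gf 0.0 j7 -0.43
hook1 1.0 0 0
hook2 1.0 0 0
hook3 1.0 0 0
lids 0.99 0 0
jar 0.99 0 0
lidsT 1.0 0 0
jarT 0.99 0 0
side [359.  165.2]
[[127 127 128 133 132 132 128 128 122 123 122 121 123 121 120 138 132]
 [124 125 127 128 129 134 132 131 128 125 122 122 121 124 139 142 135]
 [120 122 127 127 127 129 133 133 132 130 126 122 120 124 145 145 141]
 [122 122 123 125 127 125 126 131 132 133 129 125 124 134 142 140 143]
 [115 124 121 124 125 125 127 125 130 132 134 130 129 146 142 140 143]
 [ 86 105 124 124 122 123 124 123 129 129 129 132 131 150 145 142 143]
 [ 76  75  98 112 121 121 136 130 134 135 133 137 145 154 151 145 144]
 [ 77  64  67  80 113 135 138 136 136 137 135 135 141 149 153 150 146]
 [ 79  65  65  64  98 142 135 131 135 135 136 135 135 138 153 154 150]
 [ 79  73  64  67  97 141 134 131 134 132 133 133 134 134 132 151 152]
 [ 77  80  63  64  73 141 136 133 129 131 133 134 131 132 135 145 147]
 [ 79  74  65  76  42 101 128 140 139 135 134 134 130 105 149 147 145]
 [ 76  82  91 101  32  50  83 110 122 126 126 
[... 848 characters left out ...]
37 137 139 139 138 139 140 142 111 104 103 104]
 [106 105 106 104 133 137 137 137 136 137 139 140 142 111 104 104 103]
 [106 103  87  73 128 135 134 135 137 137 139 139 121 106 103 104 103]
 [104  85  58  37  96 131 134 135 136 139 141 140  91  79 100 103 102]
 [ 93  57  30  20  53  96 127 135 138 140 128  99  53  40  84 100 102]
 [ 74  35  18  16  23  55  78  91  96  89  81  59  24  12  57  97 102]
 [ 42  21  17  11  10  39  41  47  51  50  63  55  20   7  30  83 101]
 [ 15   9   9   7   5  38  42  41  42  51  67  56  22   8  13  73 100]
 [ 10   5   5   5   6  31  41  41  43  51  68  42  19   9   8  60  99]
 [  9   7  10  11   9  31  41  41  43  52  68  39  29  17   6  48  98]]
[64, 49, 78]
```

```bash
python3 -c "
from cell import hand_in
print(hand_in())"
```

```text
the job is handed in; nothing more can be done
None
```

I handed the job in at 57 s of robot time: a tub is seated in each bay and the bottom tub was left where it stood, all three cups hang on tub rims, the post is home in the socket, and the jar and lids have not moved; no verdict came back.

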